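Send relay modules down the tilting chute

TASK

Draw the retaining pin out of the crate's staple and drop it in the black tray, then lift the lid off and lay it flat, handle up, on the cork mat. Stand all the relay modules from the crate upright side by side on the loading area of the flat steel chute, then raise the chute slowly by its bar, never steeper than about 28 degrees, only until the modules start to slide by themselves, and hold it still there, not touching the modules, until every one rests upright against the end wall under the guard bars. Then keep holding for another second or two, lower the chute flat and let go; leave the screwdriver, tape roll and jar where they are.

Things in the scene. Friction and masses are not known exactly. Their poses are not given: they have to be found in the camera images.
- staple (a point): Steel staple fixed to the front wall (robot side) of the grey crate: upright wire loop 28 mm wide, 5 mm thick, that comes up through a slot in the lid's hasp tongue. Point: middle of its opening (18 mm wide, 16 mm high above the tongue), 124 mm in front of the crate's centre. x points from the crate's front to its back, z up.
- crate_floor (a point): Centre of the inner floor of the grey crate fixed to the bench, 6 mm above it. Crate 210 mm along its x (front to back), 226 mm along y, 70 mm high, walls 6 mm; under a lid at the start. The modules stand in it in a row along y, at any of -75, -25, 25 and 75 mm.
- pin_head (a point): Centre of the loose retaining pin's head: black block 24 mm long (pin's x), 16 by 16 mm. A steel shaft of 7 mm diameter runs on along +x, ending 77 mm from this point. It lies level through the staple, over the hasp tongue, head towards the robot, 80 mm above the bench (its x = the crate's x); draw it out level along its -x, about 50 mm; 35 g.
- lid_handle (a point): Centre of the black grip bar on the crate's lid: 14 mm thick (lid's x), 100 long (y), 12 high, on two end posts, 34 mm above the plate's top. The loose lid, 350 g, is a grey plate 220 by 236 by 6 mm, 8 mm ribs below, with a steel hasp tongue 36 mm out at its -x side. Pin out, it lifts straight up; 30 mm clears the staple. Lying on its ribs this point is 48 mm above the surface under it.
- mat_top (a point): Centre of the top of the fixed cork mat (240 by 250 mm, 4 mm thick) where the lid is laid, between the crate and the chute; there is room for the lid when square to the mat (either way round).
- tray_in (a point): Centre of the inner floor of the fixed shallow open black tray for the pin, between the robot and the mat: outer 130 by 130 mm, 28 mm high, walls and floor 5 mm.
- chute (a joint): Tilt of the chute's deck, rad: 0 = flat on its stand (start), grows as the bar end is raised; stop at 0.6. Damped hinge (3 N m s/rad), no catch: let go, it sinks back to 0 in some seconds. The loaded bar weighs 5 to 9 N. Modules begin to slide at a tilt between about 0.24 and 0.40 rad, differing from start to start.
- chute_low (a point): On the steel deck: middle of its upper surface at the low end; hinge axis along y, 6 mm below. x points down the chute, y across, z square to the deck; moves with it. Deck from x -280 to 0 mm, 212 wide between 26 mm walls (also at x -276); end wall 46 mm high, inner face at x -6, so a module is home at x -31. Guard bars cross at x -58 and -15, 64 mm clear: put nothing in from above there.
- chute_load (a point): Middle of the loading area on the deck's upper surface, 190 mm up the chute from point chute_low, same axes, moving with the deck; 53 mm above the bench when flat. Up to four modules stand here side by side (y about -75, -25, 25, 75 mm from here), length along the chute. One that is knocked further down the flat deck may stay there if no other stands in line behind it.
- chute_bar (a point): Centre of the black round lifting bar at the chute's high end, towards the robot: 14 mm diameter, 110 mm clear length along y; 325 mm from the hinge axis along x and 30 mm above it (axes of chute_low, moving with the deck), 77 mm above the bench when flat. Pinch it from above across its diameter; it turns between the fingers as they follow the arc.
- driver: Loose screwdriver lying on the bench, a bystander.
- taperoll: Loose green tape roll, 64 mm across, 20 mm high, a bystander; origin under its centre.
- screwjar: Loose small clear jar with white lid, 44 mm across, 50 mm high, a bystander; origin under its centre.
- mod0_mid (a point): Relay module, up to four alike (mod0-3; 2 to 4 present, absent ones None): upright block 50 mm long (its x) by 36 wide (y), 54 high plus a 3 mm nub; black lower half, off-white upper half, top 10 mm stepped to 30 by 32 mm; 160 g. Point: its centre, 27 mm above its underside. Grip it across its 50 mm length: end faces flat from 0 to 44 mm up. In the crate its length is along the crate's x.
- mod1_mid (a point): Another relay module, see point mod0_mid.
- mod2_mid (a point): Another relay module, see point mod0_mid.
- mod3_mid (a point): Another relay module, see point mod0_mid.
There are look-alikes about, which are no part of the job. What is meant by the part that bears pin_head is not red, and is the smaller of those in its own colour. Of the things shaped like the part that bears tray_in, the black one is meant.

How it is judged (in metres and radians):
On the way, in this order (a step that is already met when the one before it is completed fails the run):
1. the pin is drawn out of the staple while the lid is still on the crate (distance between pin_head and staple above 0.1 m and distance of lid_handle from where it was at the start of the episode below 0.03 m), for 0.2 s.
2. the lid lies flat on the cork mat (horizontal distance between lid_handle and mat_top below 0.06 m and height (world z) of lid_handle below 0.075 m and angle between lid_handle's own z axis and vertical below 0.12 rad), for 0.2 s.
3. every module stands on the flat chute, at least one of them still above the guard bars (value of joint chute below 0.04 rad and x of any of mod0_mid, mod1_mid, mod2_mid, mod3_mid in the frame of chute_low below -0.1 m and x of mod0_mid in the frame of chute_low between -0.28 and 0 m and angle between each of mod0_mid, mod1_mid, mod2_mid, mod3_mid's own z axis and vertical below 0.2 rad and y of mod0_mid in the frame of chute_low between -0.11 and 0.11 m and z of mod0_mid in the frame of chute_low between 0.012 and 0.045 m and x of mod1_mid in the frame of chute_low between -0.28 and 0 m and y of mod1_mid in the frame of chute_low between -0.11 and 0.11 m and z of mod1_mid in the frame of chute_low between 0.012 and 0.045 m and x of mod2_mid in the frame of chute_low between -0.28 and 0 m and y of mod2_mid in the frame of chute_low between -0.11 and 0.11 m and z of mod2_mid in the frame of chute_low between 0.012 and 0.045 m and x of mod3_mid in the frame of chute_low between -0.28 and 0 m and y of mod3_mid in the frame of chute_low between -0.11 and 0.11 m and z of mod3_mid in the frame of chute_low between 0.012 and 0.045 m), for 0.3 s.
4. the tilt is held still while a module slides by itself (value of joint chute above 0.15 rad and velocity of joint chute between -0.06 and 0.06 rad/s and ((x of mod0_mid in the frame of chute_low between -0.17 and -0.05 m and linear speed of mod0 above 0.02 m/s) or (x of mod1_mid in the frame of chute_low between -0.17 and -0.05 m and linear speed of mod1 above 0.02 m/s) or (x of mod2_mid in the frame of chute_low between -0.17 and -0.05 m and linear speed of mod2 above 0.02 m/s) or (x of mod3_mid in the frame of chute_low between -0.17 and -0.05 m and linear speed of mod3 above 0.02 m/s))), for 0.1 s.
5. every module is home against the end wall with the chute still held up (value of joint chute above 0.12 rad and velocity of joint chute between -0.06 and 0.06 rad/s and x of each of mod0_mid, mod1_mid, mod2_mid, mod3_mid in the frame of chute_low above -0.055 m and y of mod0_mid in the frame of chute_low between -0.11 and 0.11 m and z of mod0_mid in the frame of chute_low between 0.012 and 0.045 m and y of mod1_mid in the frame of chute_low between -0.11 and 0.11 m and z of mod1_mid in the frame of chute_low between 0.012 and 0.045 m and y of mod2_mid in the frame of chute_low between -0.11 and 0.11 m and z of mod2_mid in the frame of chute_low between 0.012 and 0.045 m and y of mod3_mid in the frame of chute_low between -0.11 and 0.11 m and z of mod3_mid in the frame of chute_low between 0.012 and 0.045 m), for 0.8 s.
At the end, for the whole second after the job is handed in: the chute is flat again (under 0.04 rad) and let go; every module present stands upright (within 0.2 rad) and still, its centre within 55 mm of the low end; the lid lies flat on the cork mat (handle within 60 mm of the mat's centre, within 0.12 rad of level) and the pin's head is in the tray (all of step 2 and value of joint chute below 0.04 rad and x of each of mod0_mid, mod1_mid, mod2_mid, mod3_mid in the frame of chute_low above -0.055 m and y of mod0_mid in the frame of chute_low between -0.11 and 0.11 m and z of mod0_mid in the frame of chute_low between 0.012 and 0.045 m and angle between each of mod0_mid, mod1_mid, mod2_mid, mod3_mid's own z axis and vertical below 0.2 rad and linear speed of each of mod0, mod1, mod2, mod3 below 0.03 m/s and y of mod1_mid in the frame of chute_low between -0.11 and 0.11 m and z of mod1_mid in the frame of chute_low between 0.012 and 0.045 m and y of mod2_mid in the frame of chute_low between -0.11 and 0.11 m and z of mod2_mid in the frame of chute_low between 0.012 and 0.045 m and y of mod3_mid in the frame of chute_low between -0.11 and 0.11 m and z of mod3_mid in the frame of chute_low between 0.012 and 0.045 m and x of pin_head in the frame of tray_in between -0.06 and 0.06 m and y of pin_head in the frame of tray_in between -0.06 and 0.06 m and height (world z) of pin_head below 0.035 m); the robot touches nothing.
It fails at once if the chute is tilted beyond 0.5 rad (value of joint chute above 0.5 rad).
It fails at once if the chute is still being raised fast (over 0.25 rad/s) when a module is already sliding well on its way down (value of joint chute above 0.15 rad and velocity of joint chute above 0.25 rad/s and ((x of mod0_mid in the frame of chute_low between -0.13 and -0.06 m and linear speed of mod0 above 0.1 m/s) or (x of mod1_mid in the frame of chute_low between -0.13 and -0.06 m and linear speed of mod1 above 0.1 m/s) or (x of mod2_mid in the frame of chute_low between -0.13 and -0.06 m and linear speed of mod2 above 0.1 m/s) or (x of mod3_mid in the frame of chute_low between -0.13 and -0.06 m and linear speed of mod3 above 0.1 m/s))).
It fails at once if a finger pushes a module on the tilted chute (value of joint chute above 0.1 rad and (contact force between the fingers and mod0 above 0.5 N or contact force between the fingers and mod1 above 0.5 N or contact force between the fingers and mod2 above 0.5 N or contact force between the fingers and mod3 above 0.5 N)).
It fails at once if a bystander is knocked more than 3 cm from its place (distance of any of driver, taperoll, screwjar from where it was at the start of the episode above 0.03 m).
Of mod0, mod1, mod2, mod3 only 2 to 4 are there at a start; the rules pass over those that are not, and their reading is None.
At some moment in a run one of mod0, mod1, mod2, mod3 may be knocked a few centimetres aside while the robot is not near it.
It also fails if it takes over 210 s, if anything falls off the work surface, if the arm or the gripper's body presses on something with over 40 N, if the wrist force passes 120 N, or if a joint passes its speed limit or range.

ROBOT

A 6-joint arm with a two-finger parallel gripper is mounted at the origin on the work surface. World frame = base frame: x ahead of the robot, y to its left, z up, the work surface at z = 0. Lengths are in mm, angles in degrees, forces in N, time in s.
With the tool pointing down it reaches from about 300 to 850 mm from the base axis. Payload 4.2 kg.
Tool frame: the origin (TCP) lies at the centre of the arm's flange, where the gripper is bolted on; the fingertips stand 191 mm ahead of it and the grasp point (between the pads) lies 172 mm ahead of it; y points along the fingers, x is the direction in which the jaws open and shut, and the axes are right-handed (so a half turn about y gives the same grasp; the last joint's range is limited). The gripper opens to 91 mm and grips with 3 to 60 N. Pads are 32 mm wide; open, the fingers measure 118 mm over their backs; the gripper's body (76 mm by 178 mm) begins 60 mm behind the grasp point.
Start: joints at [71.391, 18.312, 89.639, -0, 72.044, -1.146], TCP at [172.556, 548.496, 404.776] pointing down, gripper open.
Joint ranges: [-177.97, 177.97], [-48.28, 115.42], [12.27, 149.76], [-77.06, 257.06], [2.81, 150.46], [-146.56, 146.56]. Speed limits (degrees/s): [147.25, 147.25, 180, 180, 180, 180].

INTERFACE

Orientations are given as [roll, pitch, yaw] about the fixed x, y, z axes, in that order (R = Rz(yaw) Ry(pitch) Rx(roll)).
In Python, from workcell import env gives the robot as it stands.
- The arm moves only by the tool carry_out, never from a script. Its argument "increments" is a list of rows, each a list of 3 entries, a list of its own where there are three numbers: the turn, a rotation vector about the tool's x, y, z in rad, then the shift along the tool's x, y, z in mm, then the closure, from 0 (fully open) to 1 (shut). In form: [[[wx, wy, wz], [dx, dy, dz], claw], ...]. A call has 1 to 10 rows; each row is the pose to reach, as a shift and turn from the pose commanded when the call began, along the tool's axes at that moment; what a row does not reach only later rows make up. A row lasts 1/12 s, in which the tool goes at most 41.7 mm and 7.16 degrees, less where a joint would pass 70% of its speed; a pose out of reach is approached as far as the arm can. A call with a gripper value outside its range is refused whole. The fingers move at their own pace and stop on an object; "force" is the grip in N (left out, the last holds). Time passes only in rows, so rows that repeat a pose let the fingers close. It gives the time, the measured TCP pose, the force and the opening at its end, in the units of the state.
- env.state(): the state, without advancing time (a new reading comes with each control period).
- env.grab_frame(name): name is "scene" or "side" or "wrist"; returns a dict with "frame" (384x512x3 uint8, blue, green, red), "z_map" (384x512 float32, mm along the optical axis (not along the pixel's ray), 0 where there is no reading), "camera_matrix" (3x3 intrinsics, pixels), "rvec" (rotation vector, rad) and "tvec" (3), from world to camera coordinates, as OpenCV has them; the wrist camera has in their place "hand_eye" (4x4, takes a point from camera to tool coordinates, whose origin is the TCP and whose axes are the tool frame's). Camera axes: x right, y down, z forward; pixel columns grow to the right and rows downward; lengths in mm; the calibration is good to about 2 mm. A picture is of the moment at which its call begins: read the wrist's pose just before it.
- env.job_done(): hands the job in, once; it reports no verdict.
The state is a dict: "time_s": time; "qpos": joint angles; "qvel": joint speeds; "effort": joint torques, N m; "ee_pos": TCP position; "ee_rot": TCP orientation; "force": force on the tool from outside, world axes, zero at the start; "torque": the same for the moment, N m; "gripper_width": finger opening in mm.
Only numpy, scipy, OpenCV 4.12 (cv2) and the standard library are available. Lean on these libraries where they do the work, as an engineer would, in place of code of your own. Each camera call takes 0.05 s, during which the arm holds its last target. There are 200 camera calls.

## Working session

There is one attempt and no reset: what is moved stays moved. The work goes in short steps, Python scripts to look and compute and a tool call to move; the robot and the scene stay as the last step left them, time stands still between calls to the robot, and variables do not carry over. Pictures are saved under pics/ and viewed, about 12 in all and at most 16, crops included, and the job is handed in when it is done.

Besides the shell and the picture viewer there is one more tool, called after "Call:" as name([rows], argument=value, ...), one row to a line, values as JSON. carry_out: Moves the arm, as the interface text tells. Its arguments: {"type":"object","properties":{"increments":{"type":"array","items":{"type":"array"}},"force":{"type":"number"}},"required":["increments"]}

```bash
mkdir -p pics; ls
cat > h.py <<'E'
import numpy as np, cv2
from workcell import env
from scipy.spatial.transform import Rotation as R
def grab(name):
    s=env.state(); f=env.grab_frame(name); K=np.array(f['camera_matrix'])
    if name=='wrist':
        T=np.eye(4); T[:3,:3]=R.from_euler('xyz',s['ee_rot'],degrees=True).as_matrix(); T[:3,3]=s['ee_pos']
        M=T@np.array(f['hand_eye'])
    else:
        W=np.eye(4); W[:3,:3]=cv2.Rodrigues(np.array(f['rvec'],float))[0]; W[:3,3]=np.ravel(f['tvec']); M=np.linalg.inv(W)
    return f['frame'],f['z_map'],K,M
def ptmap(z,K,M):
    v,u=np.mgrid[:z.shape[0],:z.shape[1]]
    P=np.stack([(u-K[0,2])/K[0,0]*z,(v-K[1,2])/K[1,1]*z,z],-1)
    P=P@M[:3,:3].T+M[:3,3]; P[z==0]=np.nan; return P
def ray(u,v,h,K,M):
    d=M[:3,:3]@np.array([(u-K[0,2])/K[0,0],(v-K[1,2])/K[1,1],1]); return M[:3,3]+d*(h-M[2,3])/d[2]
def save(n): 
    o=grab(n); np.savez(f'{n}.npz',f=o[0],z=o[1],K=o[2],M=o[3]); return o
def load(n):
    d=np.load(f'{n}.npz'); return d['f'],d['z'],d['K'],d['M']
E
python3 - <<'E'
from h import *
s=env.state(); print(s)
ims=[]
for n in('scene','side'):
    f,z,K,M=save(n); cv2.imwrite(f'pics/{n}0.png',cv2.resize(f,(800,600))); print(n,M.round(2).tolist(),K.tolist())
E
```

```text
pics
{'time_s': 0.0, 'qpos': array([ 7.13905968e+01,  1.83518920e+01,  8.97060257e+01, -5.44455620e-04,
        7.20412185e+01, -1.14500681e+00]), 'qvel': array([ 0.07394318, -0.00301887,  0.01994341,  0.07886872, -0.03117829,
       -0.00369085]), 'effort': array([ 1.54043883e-03, -4.12476075e+01, -2.31976193e+01,  7.29674287e-02,
        4.58948000e-02, -1.24849171e-04]), 'ee_pos': array([172.50660008, 548.3479211 , 403.9200327 ]), 'ee_rot': array([-89.99853651,   0.0991267 ,  72.53577321]), 'force': array([-1.40184654, -0.34372863,  0.1717252 ]), 'torque': array([ 0.00905575, -0.04536602, -0.00079908]), 'gripper_width': 91.3546353253546}
scene [[-0.27, 0.66, -0.71, 1373.88], [0.96, 0.17, -0.21, 279.45], [-0.02, -0.74, -0.68, 931.39], [0.0, 0.0, 0.0, 1.0]] [[389.92150314571967, 0.0, 252.9689821487676], [0.0, 389.92150314571967, 190.84105951767245], [0.0, 0.0, 1.0]]
side [[-0.94, -0.18, 0.3, 111.39], [-0.35, 0.54, -0.77, 1053.73], [-0.02, -0.82, -0.57, 858.5], [0.0, 0.0, 0.0, 1.0]] [[466.2124099640592, 0.0, 253.6595740999368], [0.0, 466.2124099640592, 196.84488199613418], [0.0, 0.0, 1.0]]
```

View pics/scene0.png

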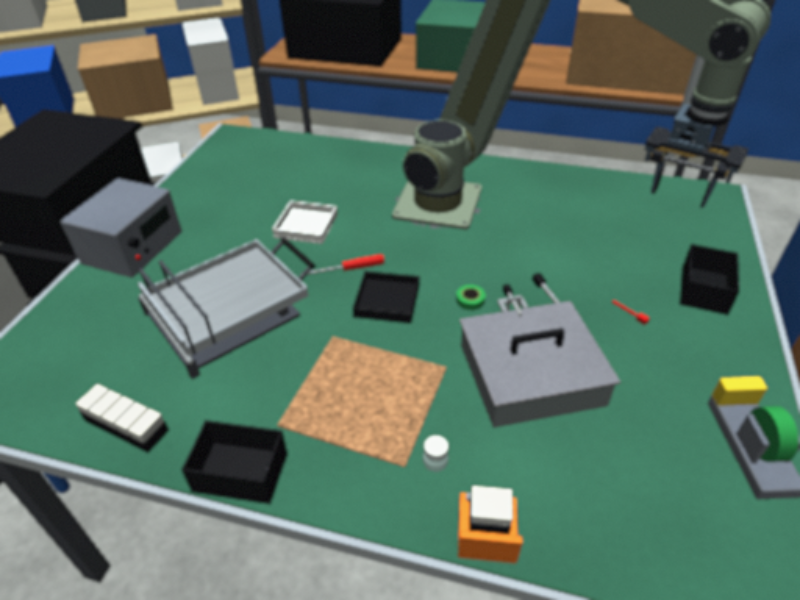

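View pics/side0.png

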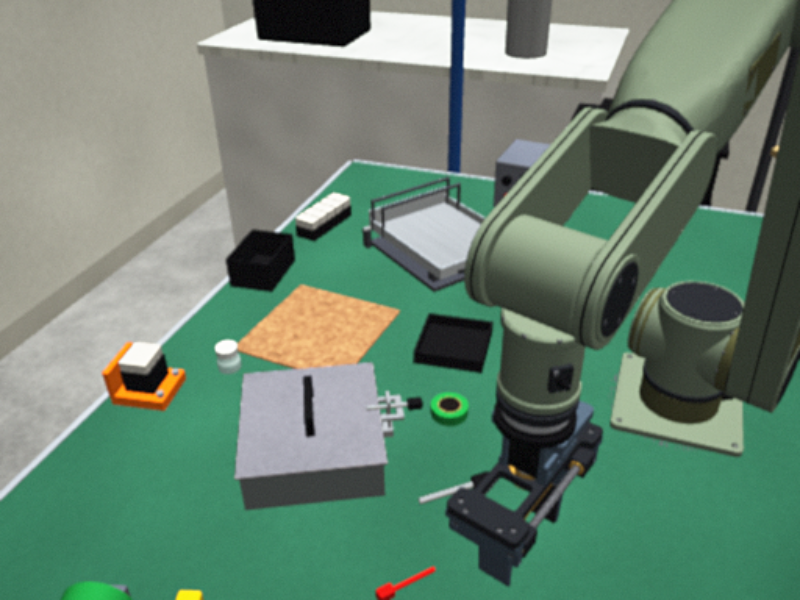

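Scene view candidates, 800x600 pixels. Pins: in the staple at (508,292), a larger black one on the bench at (545,285), a red one at (630,310). I choose the one in the staple. Trays: shallow black at (388,297), tall black bins at (710,278) and (235,460), white one at (305,220). I choose the shallow black one. The tape roll is at (470,295), near the pin.

```bash
cat > m.py <<'E'
from h import *
def rect(P,mask,lo,hi,name,n=None):
    m=mask&(P[...,2]>lo)&(P[...,2]<hi)
    k,l,st,c=cv2.connectedComponentsWithStats(m.astype(np.uint8))
    for i in np.argsort(-st[1:,4])[:n or 1]+1:
        q=P[l==i]; r=cv2.minAreaRect(q[:,:2].astype(np.float32))
        print(name,'px',c[i].round(0)*800/512,'n',st[i,4],'rect',np.round(r[0],1),np.round(r[1],1),round(r[2],1),'zmed',np.median(q[:,2]).round(1))
E
python3 - <<'E'
from m import *
for n in('scene','side'):
    f,z,K,M=load(n); P=ptmap(z,K,M); h=cv2.cvtColor(f,cv2.COLOR_BGR2HSV); H,S,V=h[...,0],h[...,1],h[...,2]
    near=(np.abs(P[...,0]-500)<450)&(np.abs(P[...,1])<650)
    green=(H>60)&(H<90)&(S>80)
    rect(P,near&~green,70,84,n+' lid')
    rect(P,near&~green&(V<70),85,130,n+' handle',3)
    rect(P,near&(H>8)&(H<25)&(S>60),0,12,n+' mat',2)
    rect(P,near&(V<60),-3,32,n+' black',6)
    rect(P,near&(V<60)&(P[...,1]>0),60,100,n+' pinheads',3)
    rect(P,near&~green&(V>90)&(S<60)&(P[...,1]<0),45,60,n+' chute',2)
    rect(P,near&(S<60)&(P[...,1]<0),70,130,n+' guards',3)
    rect(P,near&(V<70)&(P[...,1]<0),60,95,n+' bar',3)
f,z,K,M=load('scene')
a=cv2.resize(f[165:225,270:410],None,fx=5,fy=5,interpolation=cv2.INTER_CUBIC)
cv2.imwrite('pics/crop.png',a)
E
```

```text
scene lid px [534.375  351.5625] n 4319 rect [533.9 302. ] [257.7 237.3] 26.9 zmed 77.8
scene handle px [140.625  223.4375] n 414 rect [ 393.1 -615.4] [ 35.4 200.4] 79.6 zmed 103.5
scene handle px [426.5625 182.8125] n 200 rect [85.6 -6. ] [ 52.6 111.8] 10.8 zmed 113.4
scene handle px [537.5 337.5] n 155 rect [553.  310.9] [10.1 99.7] 27.4 zmed 114.0
scene mat px [364.0625 400.    ] n 5375 rect [683.    9.7] [253.2 243.4] 84.7 zmed 5.8
scene mat px [485.9375 557.8125] n 62 rect [939.8 287.6] [ 2.9 88.1] 9.6 zmed 7.8
scene black px [385.9375 296.875 ] n 1062 rect [414.3 -22.2] [135.8 126.6] 5.6 zmed 8.3
scene black px [234.375 456.25 ] n 1001 rect [ 883.3 -159.4] [ 70.2 118.7] 5.9 zmed 6.5
scene black px [248.4375 485.9375] n 333 rect [ 922.8 -113.6] [ 76.3 153.9] 44.5 zmed 18.2
scene black px [131.25  434.375] n 264 rect [ 886.8 -392.1] [ 52.  159.9] 8.5 zmed 17.3
scene black px [154.6875 248.4375] n 187 rect [ 390.1 -620.8] [  9.8 191.4] 84.5 zmed 20.2
scene black px [690.625 300.   ] n 99 rect [255.5 616.9] [66.7 33.6] 41.1 zmed 21.4
scene pinheads px [693.75   270.3125] n 112 rect
[... 2251 characters left out ...]
de chute px [435.9375 231.25  ] n 1569 rect [ 542.  -368.2] [199.7 255.6] 55.0 zmed 52.9
side chute px [321.875  207.8125] n 294 rect [ 861.4 -396.9] [167.5  60. ] 77.9 zmed 51.1
side guards px [410.9375 206.25  ] n 410 rect [ 576.6 -378.8] [225.4 188.2] 54.5 zmed 80.3
side guards px [509.375  170.3125] n 270 rect [ 442.7 -627.4] [43.5 89.5] 89.5 zmed 108.5
side guards px [439.0625 260.9375] n 48 rect [ 502.7 -204.7] [108.3  59.5] 3.7 zmed 72.5
side bar px [257.8125 253.125 ] n 203 rect [ 894.  -146.7] [101.5 148.7] 5.0 zmed 66.1
side bar px [504.6875 179.6875] n 91 rect [ 456.6 -622.1] [29.8 63.5] 75.4 zmed 83.6
side bar px [262.5  231.25] n 32 rect [ 921.2 -213.7] [52.9 11.3] 5.5 zmed 64.8
```

View pics/crop.png

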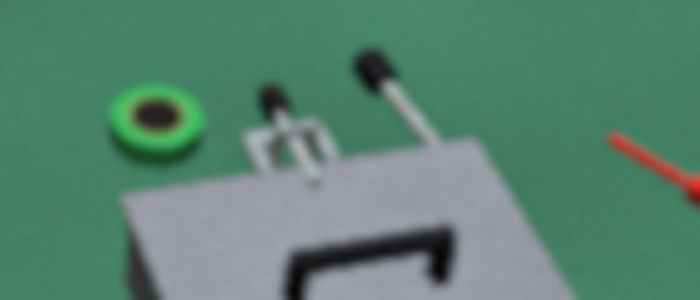

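Crop: the pin in the staple has its head at crop (270,100) and is smaller than the loose black one at (372,68), so the choice is right. Next I go above the pin for a wrist view.

```bash
cat >> h.py <<'E'
def go(*tgts):
    """targets [x,y,z(grasp point),yaw] world -> turn about tool y (rad), tool shift mm"""
    s=env.state(); R0=R.from_euler('xyz',s['ee_rot'],degrees=True)
    for x,y,z,yaw in tgts:
        T=R.from_euler('xyz',[-90,0,yaw],degrees=True)
        print('turn',(R0.inv()*T).as_rotvec().round(3),'shift',(R0.inv().apply(np.array([x,y,z+172])-s['ee_pos'])).round(1))
    print('t',round(s['time_s'],1),s['ee_pos'].round(1),s['ee_rot'].round(2),'F',np.round(s['force'],1),'w',round(s['gripper_width'],1),'q',s['qpos'].round(0))
E
python3 - <<'E'
from h import *
go([390,235,230,117])
print(np.array(env.grab_frame('wrist')['hand_eye']).round(2))
E
```

```text
turn [-0.001 -0.776 -0.001] shift [-233.7    2.4 -301.5]
t 0.1 [172.5 548.4 404. ] [-90.     0.09  72.54] F [-0.3 -0.1  0.4] w 91.4 q [71. 18. 90. -0. 72. -1.]
[[ 1.    0.   -0.    0.33]
 [ 0.   -0.27  0.96 19.05]
 [ 0.   -0.96 -0.27 75.61]
 [ 0.    0.    0.    1.  ]]
```

Call:
carry_out([
  [[0,-0.776,0],[-234,2,-301],0.4],
  [[0,-0.776,0],[-234,2,-301],0.4],
  [[0,-0.776,0],[-234,2,-301],0.4],
  [[0,-0.776,0],[-234,2,-301],0.4],
  [[0,-0.776,0],[-234,2,-301],0.4],
  [[0,-0.776,0],[-234,2,-301],0.4],
  [[0,-0.776,0],[-234,2,-301],0.4],
  [[0,-0.776,0],[-234,2,-301],0.4],
  [[0,-0.776,0],[-234,2,-301],0.4],
  [[0,-0.776,0],[-234,2,-301],0.4],
])

```text
time_s: 0.98
ee_pos: [390.7, 232.1, 402.7]
ee_rot: [-90.0, 0.1, 116.9]
force: [-0.3, 0.2, 0.2]
gripper_width: 54.6
```

Call:
carry_out([
  [[0,0,0],[0,0,0],0.4],
  [[0,0,0],[0,0,0],0.4],
  [[0,0,0],[0,0,0],0.4],
  [[0,0,0],[0,0,0],0.4],
])

```text
time_s: 1.32
ee_pos: [389.0, 235.7, 402.6]
ee_rot: [-90.0, -0.0, 117.1]
force: [0.1, -0.5, -0.6]
gripper_width: 54.5
```

Run:
```python
from m import *
f,z,K,M=save('wrist'); P=ptmap(z,K,M); h=cv2.cvtColor(f,cv2.COLOR_BGR2HSV);V=h[...,2]
cv2.imwrite('pics/w1.png',cv2.resize(f,(800,600)))
rect(P,V<70,70,100,'head',3); rect(P,(V<70),100,130,'handle',2); rect(P,V>80,68,84,'lid',2)
go([390,235,230,117])
```

```text
head px [387.5   296.875] n 452 rect [398.3 234.7] [23.7 14.7] 27.1 zmed 88.1
head px [550.     379.6875] n 2 rect [401.8 351.3] [1.1 0. ] 108.7 zmed 73.2
head px [556.25   379.6875] n 1 rect [400.1 354. ] [0. 0.] 0.0 zmed 73.8
lid px [396.875 484.375] n 3864 rect [510.8 299.2] [ 37.6 138.7] 27.0 zmed 77.0
lid px [393.75   376.5625] n 3053 rect [435.2 260.5] [61.9 98.8] 27.0 zmed 77.0
turn [-0.     0.002  0.   ] shift [-1.3  0.7 -0.6]
t 1.4 [388.9 235.8 402.7] [-8.999e+01 -2.000e-02  1.171e+02] F [-0.3  0.2 -0.1] w 54.4 q [ 30.   8. 104.   0.  68. -87.]
```

View pics/w1.png

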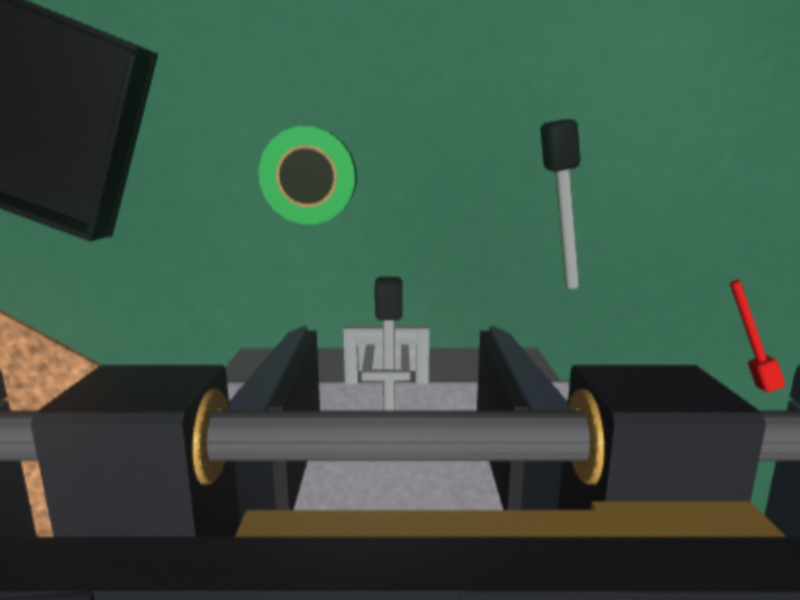

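Wrist view: the pin head is at (388,297), i.e. world (398,235), top at 88 mm. The bigger black pin (560,145), the red one (765,375) and the tape roll (307,175) are all clear of the path.

Run:
```python
from h import *
go([396.5,233.8,115,117],[396.5,233.8,79,117])
```

```text
turn [-0.     0.002  0.   ] shift [ -5.3 115.7  -5.9]
turn [-0.     0.002  0.   ] shift [ -5.3 151.7  -5.9]
t 1.4 [388.9 235.8 402.7] [-8.999e+01 -2.000e-02  1.171e+02] F [-0.3  0.2 -0.1] w 54.4 q [ 30.   8. 104.   0.  68. -87.]
```

Call:
carry_out([
  [[0,0,0],[-5,40,-6],0.4],
  [[0,0,0],[-5,80,-6],0.4],
  [[0,0,0],[-5,105,-6],0.4],
  [[0,0,0],[-5,125,-6],0.4],
  [[0,0,0],[-5,145,-6],0.4],
  [[0,0,0],[-5,152,-6],0.4],
  [[0,0,0],[-5,152,-6],0.4],
  [[0,0,0],[-5,152,-6],0.4],
], force=15)

```text
time_s: 2.03
ee_pos: [397.1, 233.9, 251.2]
ee_rot: [-90.0, -0.0, 117.1]
force: [-0.0, 0.6, -0.6]
gripper_width: 54.3
```

Call:
carry_out([
  [[0,0,0],[0,0,0],1],
  [[0,0,0],[0,0,0],1],
  [[0,0,0],[0,0,0],1],
  [[0,0,0],[0,0,0],1],
  [[0,0,0],[0,0,0],1],
  [[0,0,0],[0,0,0],1],
])

```text
time_s: 2.53
ee_pos: [397.1, 233.2, 251.0]
ee_rot: [-90.0, -0.0, 117.0]
force: [-0.4, -0.2, 0.7]
gripper_width: 17.5
```

Call:
carry_out([
  [[0,0,0],[0,0,4],1],
  [[0,0,0],[0,0,12],1],
  [[0,0,0],[0,0,22],1],
  [[0,0,0],[0,0,32],1],
  [[0,0,0],[0,0,42],1],
  [[0,0,0],[0,0,52],1],
  [[0,0,0],[0,0,62],1],
  [[0,0,0],[0,0,66],1],
  [[0,0,0],[0,-15,66],1],
  [[0,0,0],[0,-35,66],1],
])

```text
time_s: 3.37
ee_pos: [336.9, 202.5, 284.8]
ee_rot: [-89.7, 0.0, 117.0]
force: [0.3, -0.6, -0.1]
gripper_width: 16.0
```

Run:
```python
from m import *
f,z,K,M=save('wrist'); P=ptmap(z,K,M); V=f.max(2)
rect(P,V<70,60,150,'head',3)
go([405,-23,110,95],[405,-23,40,95])
```

```text
head px [398.4375 373.4375] n 3062 rect [327.4 199. ] [19.5 36.7] 27.0 zmed 122.1
head px [428.125 478.125] n 80 rect [338.2 213.4] [16.4  0.5] 27.0 zmed 143.8
head px [367.1875 476.5625] n 73 rect [345.9 198.9] [16.6  0.7] 27.9 zmed 143.5
turn [0.004 0.384 0.001] shift [-231.9    6.5   43.6]
turn [0.004 0.384 0.001] shift [-232.    76.5   43.8]
t 3.4 [338.5 203.4 288.7] [-9.022e+01 -1.000e-02  1.170e+02] F [1.5 1.1 2.3] w 16.1 q [ 29.   9. 122.   0.  49. -88.]
```

Run:
```python
from h import *
go([377,-26,110,95.3],[377,-26,31,95.3])
```

```text
turn [0.004 0.379 0.001] shift [-221.9    6.4   69.9]
turn [0.004 0.379 0.001] shift [-221.9   85.4   70.2]
t 3.4 [338.5 203.4 288.7] [-9.022e+01 -1.000e-02  1.170e+02] F [1.5 1.1 2.3] w 16.1 q [ 29.   9. 122.   0.  49. -88.]
```

Call:
carry_out([
  [[0,0.05,0],[-20,6,6],1],
  [[0,0.1,0],[-50,6,16],1],
  [[0,0.15,0],[-80,6,25],1],
  [[0,0.2,0],[-110,6,35],1],
  [[0,0.25,0],[-140,6,44],1],
  [[0,0.3,0],[-170,6,54],1],
  [[0,0.35,0],[-200,6,63],1],
  [[0,0.38,0],[-215,6,68],1],
  [[0,0.38,0],[-222,6,70],1],
  [[0,0.38,0],[-222,6,70],1],
])

```text
time_s: 4.25
ee_pos: [376.6, -27.2, 279.5]
ee_rot: [-90.0, -0.0, 95.1]
force: [0.3, -0.0, 0.2]
gripper_width: 15.9
```

Call:
carry_out([
  [[0,0,0],[0,15,0],1],
  [[0,0,0],[0,40,0],1],
  [[0,0,0],[0,65,0],1],
  [[0,0,0],[0,78,0],1],
  [[0,0,0],[0,78,0],1],
  [[0,0,0],[0,78,0],0.6],
  [[0,0,0],[0,78,0],0.6],
  [[0,0,0],[0,78,0],0.6],
  [[0,0,0],[0,40,0],0.6],
  [[0,0,0],[0,0,0],0.4],
])

```text
time_s: 5.08
ee_pos: [376.0, -26.1, 279.9]
ee_rot: [-89.7, -0.1, 95.2]
force: [1.1, -0.0, 0.5]
gripper_width: 40.4
```

Run:
```python
from h import *
f,z,K,M=save('wrist'); cv2.imwrite('pics/w2.png',cv2.resize(f,(600,450)))
go([470,270,230,27],[548,312,230,27])
```

```text
turn [0.012 1.191 0.005] shift [ 286.5 -113.7 -119.4]
turn [0.012 1.191 0.005] shift [ 321.2 -112.8 -200.9]
t 5.1 [378.7 -26.4 287.5] [-90.7    0.13  95.24] F [2.5 0.2 6. ] w 44.6 q [  -6.    8.  123.    0.   48. -101.]
```

View pics/w2.png

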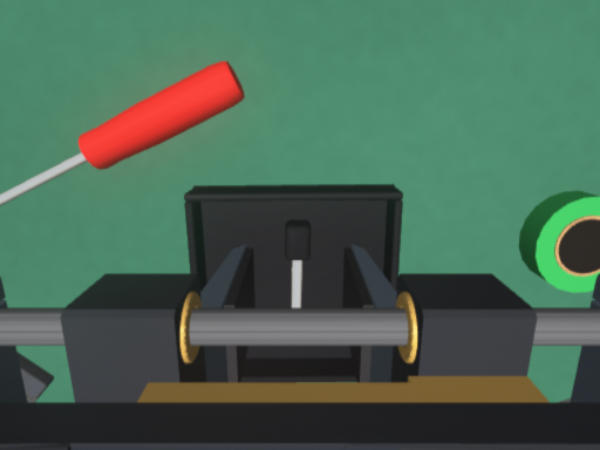

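The pin lies in the black tray, head at (298,240). Now the lid handle.

Call:
carry_out([
  [[0,1.19,0],[330,-105,-170],0.4],
  [[0,1.19,0],[330,-105,-170],0.4],
  [[0,1.19,0],[330,-105,-170],0.4],
  [[0,1.19,0],[330,-105,-170],0.4],
  [[0,1.19,0],[330,-105,-170],0.4],
  [[0,1.19,0],[330,-105,-170],0.4],
  [[0,1.19,0],[330,-105,-170],0.4],
  [[0,1.19,0],[330,-105,-170],0.4],
  [[0,1.19,0],[330,-105,-170],0.4],
  [[0,1.19,0],[330,-105,-170],0.4],
])

```text
time_s: 5.97
ee_pos: [515.8, 320.0, 386.9]
ee_rot: [-90.0, -0.2, 28.2]
force: [1.0, 0.3, -0.9]
gripper_width: 55.1
```

Call:
carry_out([
  [[0,0,0],[0,0,0],0.4],
  [[0,0,0],[0,0,0],0.4],
  [[0,0,0],[0,0,0],0.4],
])

```text
time_s: 6.22
ee_pos: [515.3, 317.4, 384.9]
ee_rot: [-90.0, 0.0, 28.6]
force: [-0.3, -0.1, 0.0]
gripper_width: 54.4
```

Run:
```python
from m import *
f,z,K,M=save('wrist'); P=ptmap(z,K,M); V=f.max(2)
cv2.imwrite('pics/w3.png',cv2.resize(f,(600,450)))
rect(P,(V<70)&(np.hypot(P[...,0]-550,P[...,1]-312)<90),100,125,'handle',3)
go([549.5,312,150,27],[549.5,312,110,27])
```

```text
handle px [448.4375 326.5625] n 1930 rect [544.8 314.4] [14.  90.3] 27.2 zmed 116.7
turn [ 0.     0.026 -0.001] shift [ 27.9  62.8 -20.6]
turn [ 0.     0.026 -0.001] shift [ 27.9 102.8 -20.6]
t 6.3 [515.2 316.8 384.8] [-9.002e+01  6.000e-02  2.851e+01] F [-0.1 -0.4  0.5] w 54.9 q [31. 22. 87. -0. 71.  2.]
```

Run:
```python
from h import *
go([547.3,310.3,150,27.1],[547.3,310.3,109,27.1])
```

```text
turn [ 0.     0.025 -0.001] shift [ 25.1  62.8 -21. ]
turn [ 0.     0.025 -0.001] shift [ 25.2 103.8 -21. ]
t 6.3 [515.2 316.8 384.8] [-9.002e+01  6.000e-02  2.851e+01] F [-0.1 -0.4  0.5] w 54.9 q [31. 22. 87. -0. 71.  2.]
```

Call:
carry_out([
  [[0,0.025,0],[13,20,-10],0.4],
  [[0,0.025,0],[25,40,-21],0.4],
  [[0,0.025,0],[25,63,-21],0.4],
  [[0,0.025,0],[25,83,-21],0.4],
  [[0,0.025,0],[25,98,-21],0.4],
  [[0,0.025,0],[25,103,-21],0.4],
  [[0,0.025,0],[25,104,-21],0.4],
  [[0,0.025,0],[25,104,-21],0.4],
], force=45)

```text
time_s: 6.93
ee_pos: [547.9, 310.5, 281.4]
ee_rot: [-90.0, -0.0, 27.0]
force: [0.1, 0.1, 0.7]
gripper_width: 54.8
```

Call:
carry_out([
  [[0,0,0],[0,0,0],1],
  [[0,0,0],[0,0,0],1],
  [[0,0,0],[0,0,0],1],
  [[0,0,0],[0,0,0],1],
  [[0,0,0],[0,0,0],1],
  [[0,0,0],[0,0,0],1],
  [[0,0,0],[0,0,0],1],
])

```text
time_s: 7.52
ee_pos: [547.8, 311.3, 280.8]
ee_rot: [-90.0, 0.0, 27.1]
force: [-1.6, -0.4, 0.8]
gripper_width: 13.7
```

Call:
carry_out([
  [[0,0,0],[0,-3,0],1],
  [[0,0,0],[0,-8,0],1],
  [[0,0,0],[0,-14,0],1],
  [[0,0,0],[0,-20,0],1],
  [[0,0,0],[0,-28,0],1],
  [[0,0,0],[0,-38,0],1],
  [[0,0,0],[0,-48,0],1],
  [[0,0,0],[0,-60,0],1],
  [[0,0,0],[0,-70,0],1],
  [[0,0,0],[0,-80,0],1],
])

```text
time_s: 8.35
ee_pos: [547.9, 311.2, 362.3]
ee_rot: [-90.0, -0.1, 27.0]
force: [0.7, -0.4, -3.7]
gripper_width: 14.1
```

Run:
```python
from h import *
f,z,K,M=save('side'); cv2.imwrite('pics/s1.png',cv2.resize(f,(600,450)))
go([560,240,195,12],[682,9.5,195,-5],[682,9.5,56,-5])
```

```text
turn [-0.001  0.263  0.005] shift [-22.   -2.6 -69. ]
turn [-0.002  0.559  0.005] shift [ -18.2   -2.7 -329.7]
turn [-0.002  0.559  0.005] shift [ -18.9  136.3 -329.7]
t 8.4 [548.3 311.4 364.5] [-89.99  -0.29  27.05] F [ 1.2  0.6 -2.4] w 13.9 q [29. 25. 86.  0. 69.  2.]
```

View pics/s1.png

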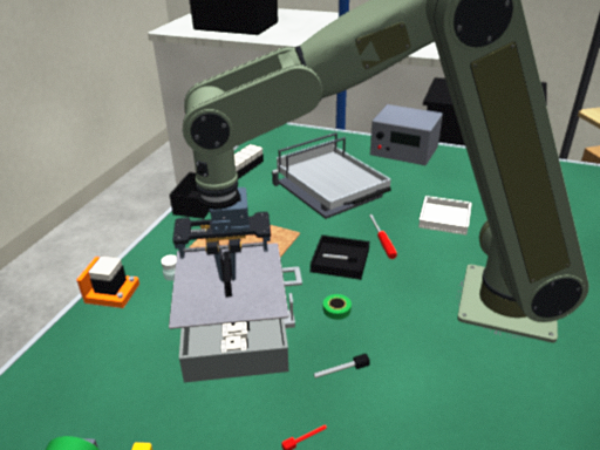

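Lid lifted off, modules visible in the crate around (235,335). Carrying it to the mat.

Call:
carry_out([
  [[0,0.03,0],[-1,-3,-12],1],
  [[0,0.08,0],[-3,-3,-40],1],
  [[0,0.14,0],[-5,-3,-75],1],
  [[0,0.2,0],[-7,-3,-112],1],
  [[0,0.26,0],[-9,-3,-150],1],
  [[0,0.33,0],[-11,-3,-188],1],
  [[0,0.4,0],[-13,-3,-226],1],
  [[0,0.46,0],[-15,-3,-264],1],
  [[0,0.52,0],[-17,-3,-300],1],
  [[0,0.56,0],[-18,-3,-320],1],
])

```text
time_s: 9.23
ee_pos: [678.4, 13.1, 363.0]
ee_rot: [-90.1, 0.0, -5.4]
force: [0.8, 0.5, -2.7]
gripper_width: 13.8
```

Call:
carry_out([
  [[0,0,0],[0,0,-8],1],
  [[0,0,0],[0,0,-10],1],
  [[0,0,0],[0,0,-10],1],
  [[0,0,0],[0,0,-10],1],
])

```text
time_s: 9.57
ee_pos: [676.0, 8.9, 363.6]
ee_rot: [-90.0, 0.1, -5.0]
force: [-0.4, 0.7, -2.7]
gripper_width: 13.7
```

Run:
```python
from m import *
f,z,K,M=save('scene'); P=ptmap(z,K,M); h=cv2.cvtColor(f,cv2.COLOR_BGR2HSV)
rect(P,(h[...,1]<60)&(h[...,2]>60)&(np.hypot(P[...,0]-682,P[...,1])<180),145,172,'lid',1)
go([682.5,9.4,196,-5.1],[682.5,9.4,54,-5.1])
```

```text
lid px [364.0625 348.4375] n 3997 rect [659.2   9.7] [237.8 259.1] 85.0 zmed 160.4
turn [-0.001  0.003 -0.001] shift [ 6.4 -4.3  0.7]
turn [-0.001  0.003 -0.001] shift [  6.5 137.7   0.6]
t 9.6 [676.    9.3 363.7] [-8.996e+01  4.000e-02 -4.960e+00] F [-0.9 -0.2 -2.9] w 13.4 q [-0. 29. 79.  0. 72.  5.]
```

Call:
carry_out([
  [[0,0,0],[2,10,0],1],
  [[0,0,0],[4,30,0],1],
  [[0,0,0],[4,55,0],1],
  [[0,0,0],[4,80,0],1],
  [[0,0,0],[4,105,0],1],
  [[0,0,0],[4,122,0],1],
  [[0,0,0],[4,132,0],1],
  [[0,0,0],[4,135,0],1],
  [[0,0,0],[4,137,0],1],
  [[0,0,0],[4,138,0],1],
])

```text
time_s: 10.45
ee_pos: [681.0, 8.1, 226.6]
ee_rot: [-90.0, -0.1, -5.0]
force: [0.8, 0.9, -2.0]
gripper_width: 13.7
```

Call:
carry_out([
  [[0,0,0],[0,1,0],1],
  [[0,0,0],[0,2,0],1],
  [[0,0,0],[0,3,0],1],
  [[0,0,0],[0,3,0],1],
])

```text
time_s: 10.78
ee_pos: [680.5, 7.7, 223.2]
ee_rot: [-90.0, -0.0, -5.0]
force: [-1.6, -0.6, -2.8]
gripper_width: 13.7
```

Call:
carry_out([
  [[0,0,0],[0,1,0],1],
  [[0,0,0],[0,1.5,0],1],
  [[0,0,0],[0,1.5,0],1],
  [[0,0,0],[0,1.5,0],0.6],
  [[0,0,0],[0,1.5,0],0.4],
  [[0,0,0],[0,1.5,0],0.4],
  [[0,0,0],[0,1.5,0],0.4],
  [[0,0,0],[0,-30,0],0.4],
  [[0,0,0],[0,-65,0],0.2],
  [[0,0,0],[0,-100,0],0],
])

```text
time_s: 11.62
ee_pos: [680.4, 7.8, 322.9]
ee_rot: [-90.0, 0.1, -5.0]
force: [0.4, -0.3, 0.5]
gripper_width: 57.9
```

Run:
```python
from m import *
f,z,K,M=save('scene'); P=ptmap(z,K,M); h=cv2.cvtColor(f,cv2.COLOR_BGR2HSV)
rect(P,(h[...,1]<60)&(h[...,2]>60)&(np.hypot(P[...,0]-682,P[...,1])<180),12,30,'lid',1)
rect(P,(h[...,2]<70)&(np.hypot(P[...,0]-682,P[...,1])<80),45,65,'handle',1)
d=np.hypot(P[...,0]-540,P[...,1]-307)<110
rect(P,d&(h[...,2]>150)&(h[...,1]<60),50,70,'mods',5)
cv2.imwrite('pics/s2.png',cv2.resize(f,(800,600)))
go([540,307,230,27],[520,340,200,27])
```

```text
lid px [364.0625 395.3125] n 4267 rect [664.1   8.4] [237.  259.6] 84.9 zmed 19.7
handle px [362.5   378.125] n 112 rect [685.8   9.7] [94.2 10.3] 85.2 zmed 58.8
mods px [496.875 365.625] n 157 rect [589.7 245.5] [52.9 34.6] 32.4 zmed 59.8
mods px [545.3125 353.125 ] n 155 rect [537.8 331.8] [53.9 35.7] 29.9 zmed 59.6
mods px [518.75 356.25] n 152 rect [555.1 284.7] [50.3 36.3] 25.9 zmed 59.4
mods px [570.3125 350.    ] n 149 rect [517.7 376.2] [52.9 36.5] 29.0 zmed 59.2
mods px [479.6875 359.375 ] n 1 rect [598.  214.4] [0. 0.] 0.0 zmed 70.0
turn [ 0.002 -0.559  0.013] shift [-166.8  -71.8  285.7]
turn [ 0.002 -0.559  0.013] shift [-190.1  -42.   316.8]
t 11.7 [682.    7.8 332. ] [-89.93  -0.75  -5.04] F [ 2.3 -0.   5.2] w 61.4 q [-0. 30. 81.  0. 68.  5.]
```

View pics/s2.png

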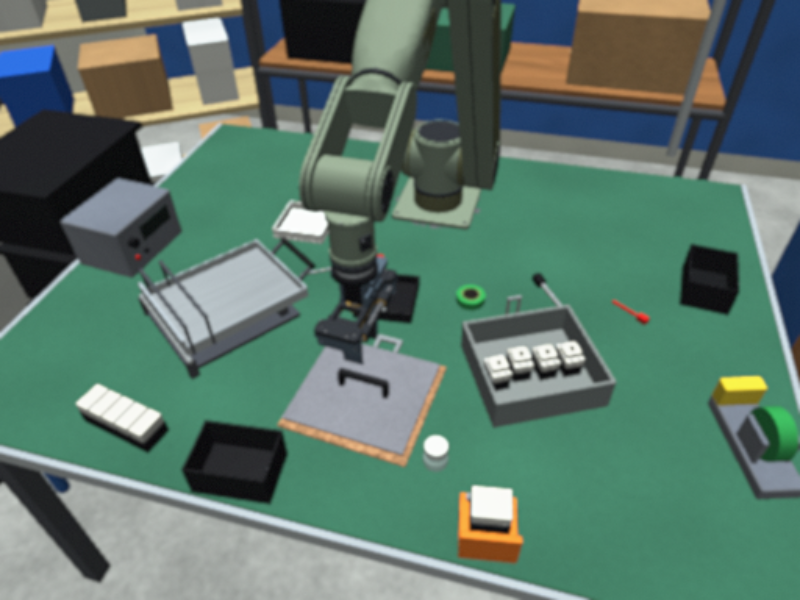

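The lid lies flat on the mat (handle at (362,378)). Four modules stand in the crate at (497,366), (519,356), (545,353) and (570,350), the first slightly askew.

Run:
```python
from h import *
go([576,258,280,27])
```

```text
turn [ 0.002 -0.559  0.013] shift [-126.  -121.3  240.1]
t 11.7 [682.    7.8 332. ] [-89.93  -0.75  -5.04] F [ 2.3 -0.   5.2] w 61.4 q [-0. 30. 81.  0. 68.  5.]
```

Call:
carry_out([
  [[0,-0.56,0],[-126,-130,240],0],
  [[0,-0.56,0],[-126,-130,240],0],
  [[0,-0.56,0],[-126,-130,240],0],
  [[0,-0.56,0],[-126,-130,240],0],
  [[0,-0.56,0],[-126,-130,240],0],
  [[0,-0.56,0],[-126,-130,240],0],
  [[0,-0.56,0],[-126,-130,240],0],
  [[0,-0.56,0],[-126,-130,240],0],
  [[0,-0.56,0],[-126,-130,240],0],
  [[0,-0.56,0],[-126,-130,240],0],
])

```text
time_s: 12.5
ee_pos: [576.0, 257.8, 452.3]
ee_rot: [-90.1, 0.0, 27.1]
force: [0.5, 0.2, -0.6]
gripper_width: 91.3
```

Call:
carry_out([
  [[0,0,0],[0,0,0],0],
  [[0,0,0],[0,0,0],0],
  [[0,0,0],[0,0,0],0],
])

```text
time_s: 12.75
ee_pos: [576.7, 256.5, 451.7]
ee_rot: [-90.0, 0.1, 26.9]
force: [-0.3, -0.3, -0.6]
gripper_width: 91.2
```

Run:
```python
from m import *
f,z,K,M=save('wrist'); P=ptmap(z,K,M); h=cv2.cvtColor(f,cv2.COLOR_BGR2HSV)
rect(P,(h[...,2]>150)&(h[...,1]<60),45,75,'mods',6)
rect(P,(h[...,2]>150)&(h[...,1]<60),54,75,'tops',6)
cv2.imwrite('pics/w4.png',cv2.resize(f,(600,450)))
go([576,258,280,27])
```

```text
mods px [396.875   54.6875] n 1622 rect [514.2 376.5] [49.2 35.8] 27.9 zmed 59.9
mods px [393.75   132.8125] n 1503 rect [534.2 331.6] [49.5 35.7] 29.3 zmed 59.8
mods px [385.9375 206.25  ] n 1336 rect [552.  284.1] [48.7 35.5] 25.5 zmed 60.1
mods px [403.125 275.   ] n 1194 rect [585.6 245.7] [49.5 35.8] 30.8 zmed 60.1
tops px [396.875   51.5625] n 953 rect [514.6 376.6] [29.4 31. ] 26.5 zmed 60.8
tops px [393.75 131.25] n 869 rect [534.3 331.8] [30.  31.9] 29.4 zmed 60.8
tops px [384.375  207.8125] n 785 rect [551.8 284.3] [29.5 32.2] 25.9 zmed 60.9
tops px [403.125 278.125] n 689 rect [585.8 245.8] [30.  31.8] 30.6 zmed 61.0
tops px [382.8125 256.25  ] n 1 rect [565.6 252.6] [0. 0.] 0.0 zmed 55.0
tops px [428.125 265.625] n 1 rect [597.9 261.1] [0. 0.] 0.0 zmed 54.0
turn [ 0.    -0.001 -0.001] shift [-0.  -0.1  1.5]
t 12.8 [576.7 256.7 451.9] [-90.     0.09  26.94] F [-0.7  0.5  1.2] w 91.6 q [23. 22. 77. -0. 81. -4.]
```

View pics/w4.png

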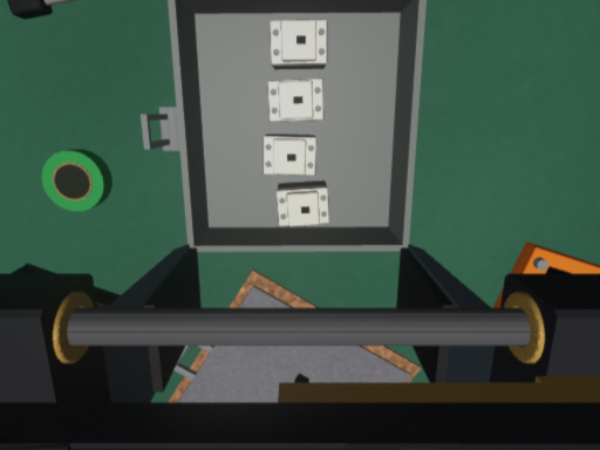

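Run:
```python
from h import *
go([585.7,245.8,120,30.7],[585.7,245.8,37,30.7])
```

```text
turn [-0.    -0.066 -0.001] shift [  3.4 159.9 -13.8]
turn [-0.    -0.066 -0.001] shift [  3.5 242.9 -13.8]
t 12.8 [576.7 256.7 451.9] [-90.     0.09  26.94] F [-0.7  0.5  1.2] w 91.6 q [23. 22. 77. -0. 81. -4.]
```

Call:
carry_out([
  [[0,-0.066,0],[3.5,35,-14],0],
  [[0,-0.066,0],[3.5,75,-14],0],
  [[0,-0.066,0],[3.5,115,-14],0],
  [[0,-0.066,0],[3.5,150,-14],0],
  [[0,-0.066,0],[3.5,180,-14],0],
  [[0,-0.066,0],[3.5,205,-14],0],
  [[0,-0.066,0],[3.5,228,-14],0],
  [[0,-0.066,0],[3.5,240,-14],0],
  [[0,-0.066,0],[3.5,243,-14],0],
  [[0,-0.066,0],[3.5,243,-14],0],
], force=25)

```text
time_s: 13.63
ee_pos: [585.8, 246.7, 209.2]
ee_rot: [-90.0, 0.1, 30.8]
force: [-0.6, 0.2, 1.1]
gripper_width: 90.9
```

Call:
carry_out([
  [[0,0,0],[0,0,0],0.6],
  [[0,0,0],[0,0,0],0.6],
  [[0,0,0],[0,0,0],0.6],
  [[0,0,0],[0,0,0],1],
  [[0,0,0],[0,0,0],1],
  [[0,0,0],[0,0,0],1],
  [[0,0,0],[0,-15,0],1],
  [[0,0,0],[0,-40,0],1],
  [[0,0,0],[0,-75,0],1],
  [[0,0,0],[0,-110,0],1],
])

```text
time_s: 14.47
ee_pos: [585.0, 246.9, 319.6]
ee_rot: [-90.0, 0.2, 30.8]
force: [1.2, 0.9, -2.7]
gripper_width: 49.9
```

Run:
```python
from h import *
go([585,0,200,0],[480,-300,250,-35.3])
```

```text
turn [ 0.     0.538 -0.004] shift [-126.8  -52.1 -211.9]
turn [ 1.000e-03  1.154e+00 -3.000e-03] shift [-370.9 -101.3 -415.7]
t 14.5 [585.  246.9 319.6] [-89.96   0.2   30.84] F [ 1.2  0.9 -2.7] w 49.9 q [22. 27. 88.  0. 65. -9.]
```

Run:
```python
from h import *
go([545,-70,250,-2],[505,-390,265,-35.3])
```

```text
turn [ 0.     0.573 -0.004] shift [-197.2 -101.8 -251.5]
turn [ 1.000e-03  1.154e+00 -3.000e-03] shift [-395.6 -116.3 -505.7]
t 14.5 [585.  246.9 319.6] [-89.96   0.2   30.84] F [ 1.2  0.9 -2.7] w 49.9 q [22. 27. 88.  0. 65. -9.]
```

Call:
carry_out([
  [[0,0.03,0],[-8,-10,-10],1],
  [[0,0.08,0],[-24,-25,-30],1],
  [[0,0.14,0],[-45,-40,-57],1],
  [[0,0.2,0],[-69,-55,-87],1],
  [[0,0.27,0],[-93,-70,-118],1],
  [[0,0.33,0],[-117,-80,-149],1],
  [[0,0.4,0],[-141,-90,-180],1],
  [[0,0.47,0],[-165,-97,-210],1],
  [[0,0.53,0],[-185,-102,-235],1],
  [[0,0.57,0],[-197,-102,-251],1],
])

```text
time_s: 15.3
ee_pos: [543.8, -72.8, 422.0]
ee_rot: [-90.1, -0.0, -2.2]
force: [0.3, -1.0, -1.6]
gripper_width: 50.0
```

Call:
carry_out([
  [[0,0.05,0],[-2,-2,-25],1],
  [[0,0.1,0],[-5,-4,-60],1],
  [[0,0.17,0],[-9,-6,-98],1],
  [[0,0.24,0],[-12,-8,-137],1],
  [[0,0.31,0],[-16,-10,-176],1],
  [[0,0.38,0],[-19,-12,-214],1],
  [[0,0.45,0],[-23,-14,-252],1],
  [[0,0.52,0],[-26,-15,-288],1],
  [[0,0.58,0],[-29,-15,-312],1],
  [[0,0.58,0],[-29,-15,-321],1],
])

```text
time_s: 16.13
ee_pos: [504.1, -393.2, 434.9]
ee_rot: [-90.1, 0.1, -35.4]
force: [0.7, -0.1, -2.4]
gripper_width: 49.8
```

Call:
carry_out([
  [[0,0,0],[0,0,0],1],
  [[0,0,0],[0,0,0],1],
  [[0,0,0],[0,0,0],1],
])

```text
time_s: 16.38
ee_pos: [505.9, -388.1, 436.3]
ee_rot: [-89.9, 0.1, -35.0]
force: [0.1, -0.7, -1.8]
gripper_width: 50.1
```

Run:
```python
from m import *
f,z,K,M=save('wrist'); P=ptmap(z,K,M); h=cv2.cvtColor(f,cv2.COLOR_BGR2HSV);V=h[...,2]
cv2.imwrite('pics/w5.png',cv2.resize(f,(800,600)))
rect(P,(V<70)&(np.hypot(P[...,0]-392,P[...,1]+238)<90),70,95,'bar',2)
rect(P,(V>80)&(h[...,1]<60),48,60,'deck',2)
rect(P,(V>60)&(h[...,1]<70),72,90,'walls',4)
go([505,-390,265,-35.3])
```

```text
bar px [109.375 181.25 ] n 2572 rect [ 392.5 -246.9] [130.2  30.3] 53.7 zmed 82.9
bar px [182.8125 106.25  ] n 11 rect [ 454.8 -229.7] [9.1 0.6] 54.7 zmed 71.0
deck px [371.875  167.1875] n 44901 rect [ 519.4 -338.5] [212.9 233.7] 54.1 zmed 53.9
deck px [585.9375 178.125 ] n 5496 rect [ 633.1 -420.9] [212.7  28.2] 54.1 zmed 54.1
walls px [279.6875 104.6875] n 2458 rect [ 510.5 -332.1] [220.6 219.7] 54.1 zmed 73.8
walls px [621.875 181.25 ] n 1661 rect [ 641.2 -427.9] [218.5   7.5] 53.9 zmed 80.5
walls px [600.       7.8125] n 135 rect [ 688.7 -328.1] [ 4.5 21.6] 53.1 zmed 74.0
walls px [117.1875  89.0625] n 86 rect [ 430.8 -201.5] [ 4.7 12.4] 52.1 zmed 75.6
turn [-0.001  0.006 -0.001] shift [ 0.3 -0.5 -2.3]
t 16.4 [ 506.  -387.9  436.6] [-8.996e+01  6.000e-02 -3.496e+01] F [ 0.1  0.6 -2.2] w 49.8 q [-39.  23.  78.   0.  79.  -4.]
```

View pics/w5.png

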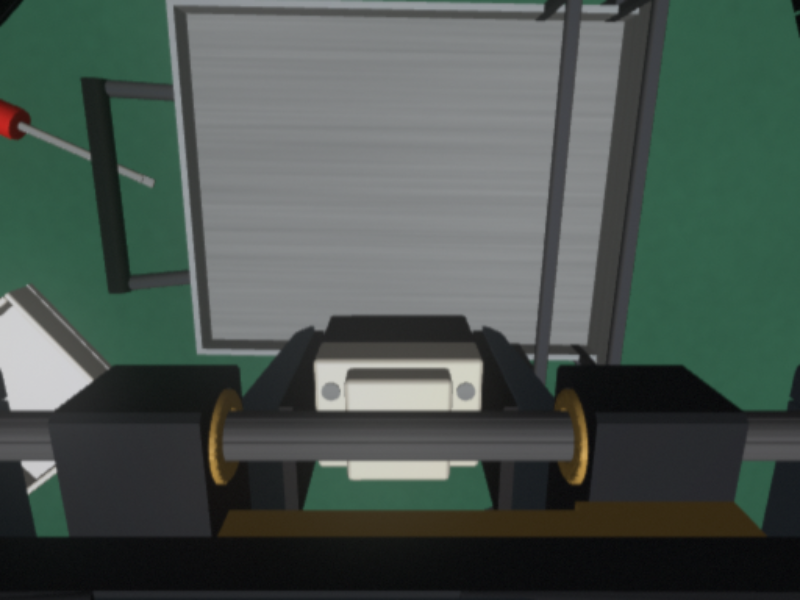

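Chute: deck between walls, bar at (105,185), guard bars at (555,190) and (630,190). The axes come out at yaw -35.9°, loading point about (493,-320).

```bash
cat >> h.py <<'E'
UX=np.array([.810,-.586]); UY=np.array([.586,.810])
def ch(x,y,z): p=UX*(777+x)+UY*(30.1+y); return [p[0],p[1],z,-35.9]
E
python3 - <<'E'
from h import *
go(ch(-190,-75,160),ch(-190,-75,85.5))
E
```

```text
turn [-0.001  0.016 -0.001] shift [-50.8 104.6 -26.4]
turn [-0.001  0.016 -0.001] shift [-50.8 179.1 -26.5]
t 16.4 [ 506.  -387.9  436.6] [-8.996e+01  6.000e-02 -3.496e+01] F [ 0.1  0.6 -2.2] w 49.8 q [-39.  23.  78.   0.  79.  -4.]
```

Call:
carry_out([
  [[0,0.016,0],[-12,10,-8],1],
  [[0,0.016,0],[-30,35,-16],1],
  [[0,0.016,0],[-45,65,-24],1],
  [[0,0.016,0],[-51,95,-26],1],
  [[0,0.016,0],[-51,120,-26],1],
  [[0,0.016,0],[-51,145,-26],1],
  [[0,0.016,0],[-51,165,-26],1],
  [[0,0.016,0],[-51,174,-26],1],
  [[0,0.016,0],[-51,178,-26],1],
  [[0,0.016,0],[-51,179,-26],1],
])

```text
time_s: 17.27
ee_pos: [449.6, -380.2, 260.9]
ee_rot: [-90.0, -0.1, -35.9]
force: [-4.6, 4.2, 18.8]
gripper_width: 49.7
```

Call:
carry_out([
  [[0,0,0],[0,0,0],1],
  [[0,0,0],[0,0,0],1],
])

```text
time_s: 17.43
ee_pos: [449.7, -380.3, 260.9]
ee_rot: [-90.0, -0.1, -35.9]
force: [-2.7, 2.1, 10.3]
gripper_width: 50.0
```

Call:
carry_out([
  [[0,0,0],[0,-2,0],1],
  [[0,0,0],[0,-2,0],1],
  [[0,0,0],[0,-2,0],0.5],
  [[0,0,0],[0,-2,0],0],
  [[0,0,0],[0,-2,0],0],
  [[0,0,0],[0,-2,0],0],
  [[0,0,0],[0,-25,0],0],
  [[0,0,0],[0,-60,0],0],
  [[0,0,0],[0,-100,0],0],
  [[0,0,0],[0,-140,0],0],
])

```text
time_s: 18.27
ee_pos: [448.9, -381.3, 398.4]
ee_rot: [-90.0, 0.1, -36.0]
force: [0.2, -1.7, 1.0]
gripper_width: 90.5
```

```bash
cat > cm.py <<'E'
from m import *
def chmods(n='scene'):
    f,z,K,M=save(n); P=ptmap(z,K,M); h=cv2.cvtColor(f,cv2.COLOR_BGR2HSV)
    s=P[...,:2]@UX-777; t=P[...,:2]@UY-30.1
    m=(h[...,2]>130)&(h[...,1]<70)&(P[...,2]>95)&(P[...,2]<125)&(s>-280)&(s<5)&(abs(t)<110)
    k,l,st,c=cv2.connectedComponentsWithStats(m.astype(np.uint8))
    for i in range(1,k):
        if st[i,4]>15:
            q=P[l==i]; print('mod x,y',np.round([np.mean([s[l==i].min(),s[l==i].max()]),np.mean([t[l==i].min(),t[l==i].max()])],0),'top',np.percentile(q[:,2],90).round(0),st[i,4],'ext',np.round([np.ptp(s[l==i]),np.ptp(t[l==i])]))
E
python3 - <<'E'
from cm import *
chmods('wrist'); chmods('scene')
go([551.9,284.2,200,25.7],[480,0,250,0])
E
```

```text
mod x,y [-190.  -77.] top 109.0 2250 ext [50. 35.]
mod x,y [-189.  -74.] top 110.0 121 ext [50. 38.]
turn [ 0.009 -1.077  0.012] shift [-309.6   27.7  599.2]
turn [ 0.006 -0.628  0.013] shift [-200.1  -20.4  326.9]
t 18.4 [ 450.  -382.3  404.9] [-90.07  -0.82 -35.98] F [ 0.1  0.3 -0.7] w 91.3 q [-41.  20.  88.   0.  72.  -5.]
```

```bash
cat >> h.py <<'E'
def chain(*tgts):
    """each target relative to the previous one"""
    s=env.state(); R0=R.from_euler('xyz',s['ee_rot'],degrees=True); p=s['ee_pos']
    for x,y,z,yaw in tgts:
        T=R.from_euler('xyz',[-90,0,yaw],degrees=True); g=np.array([x,y,z+172]); d=g-p
        print('turn',(R0.inv()*T).as_rotvec().round(3),'shift',R0.inv().apply(d).round(1),'rows>=',(np.linalg.norm(d)/41.7).round(1))
        R0,p=T,g
    print('t',round(s['time_s'],1),s['ee_pos'].round(1),s['ee_rot'].round(2),'F',np.round(s['force'],1),'w',round(s['gripper_width'],1))
E
python3 - <<'E'
from h import *
chain([515,-20,200,-5],[551.9,284.2,140,25.7],[551.9,284.2,37,25.7])
E
```

```text
turn [ 0.005 -0.541  0.014] shift [-160.8   30.2  331.4] rows>= 8.9
turn [ 0.    -0.536  0.   ] shift [ 10.2  60.  306.3] rows>= 7.5
turn [0. 0. 0.] shift [  0. 103.  -0.] rows>= 2.5
t 18.4 [ 450.  -382.3  404.9] [-90.07  -0.82 -35.98] F [ 0.1  0.3 -0.7] w 91.3
```

Call:
carry_out([
  [[0,-0.54,0],[-161,30,331],0],
  [[0,-0.54,0],[-161,30,331],0],
  [[0,-0.54,0],[-161,30,331],0],
  [[0,-0.54,0],[-161,30,331],0],
  [[0,-0.54,0],[-161,30,331],0],
  [[0,-0.54,0],[-161,30,331],0],
  [[0,-0.54,0],[-161,30,331],0],
  [[0,-0.54,0],[-161,30,331],0],
  [[0,-0.54,0],[-161,30,331],0],
  [[0,-0.54,0],[-161,30,331],0],
])

```text
time_s: 19.2
ee_pos: [513.6, -13.9, 366.3]
ee_rot: [-89.8, 0.1, -4.7]
force: [-0.5, 0.0, 0.4]
gripper_width: 91.1
```

Call:
carry_out([
  [[0,-0.536,0],[10,60,306],0],
  [[0,-0.536,0],[10,60,306],0],
  [[0,-0.536,0],[10,60,306],0],
  [[0,-0.536,0],[10,60,306],0],
  [[0,-0.536,0],[10,60,306],0],
  [[0,-0.536,0],[10,60,306],0],
  [[0,-0.536,0],[10,60,306],0],
  [[0,-0.536,0],[10,60,306],0],
  [[0,-0.536,0],[10,60,306],0],
  [[0,-0.536,0],[10,60,306],0],
])

```text
time_s: 20.03
ee_pos: [550.0, 285.3, 306.3]
ee_rot: [-90.0, 0.1, 25.8]
force: [0.1, -0.7, 0.7]
gripper_width: 91.1
```

Call:
carry_out([
  [[0,0,0],[0,0,0],0],
  [[0,0,0],[0,0,0],0],
])

```text
time_s: 20.2
ee_pos: [550.2, 283.5, 307.8]
ee_rot: [-90.0, 0.0, 25.6]
force: [-0.2, -0.4, 0.1]
gripper_width: 91.0
```

```bash
cat > crm.py <<'E'
from m import *
def crate(n='wrist'):
    f,z,K,M=save(n); P=ptmap(z,K,M); h=cv2.cvtColor(f,cv2.COLOR_BGR2HSV)
    rect(P,(h[...,2]>150)&(h[...,1]<60)&(np.hypot(P[...,0]-548,P[...,1]-311)<110),45,75,'mods',3)
E
python3 - <<'E'
from crm import *
crate(); crate('scene')
chain([551.9,284.2,37,25.7])
E
```

```text
mods px [417.1875  87.5   ] n 3931 rect [514.3 376.5] [49.4 35.3] 27.7 zmed 60.2
mods px [412.5  206.25] n 3347 rect [534.2 331.6] [49.6 35.5] 29.3 zmed 60.3
mods px [401.5625 318.75  ] n 2783 rect [551.6 284.1] [49.4 35.1] 25.5 zmed 60.3
mods px [570.3125 351.5625] n 170 rect [517.1 375.1] [53.7 36.6] 29.9 zmed 58.1
mods px [518.75 356.25] n 161 rect [554.1 283.5] [52.9 37.5] 27.1 zmed 57.1
mods px [546.875 356.25 ] n 146 rect [537.8 331.3] [50.4 36. ] 33.7 zmed 58.5
turn [ 0.    -0.002  0.   ] shift [ 1.7 99.2 -0.1] rows>= 2.4
t 20.3 [550.2 283.6 308.2] [-9.001e+01 -2.000e-02  2.558e+01] F [ 0.3  0.6 -0.7] w 91.3
```

Call:
carry_out([
  [[0,0,0],[1.7,25,0],0],
  [[0,0,0],[1.7,55,0],0],
  [[0,0,0],[1.7,80,0],0],
  [[0,0,0],[1.7,93,0],0],
  [[0,0,0],[1.7,98,0],0],
  [[0,0,0],[1.7,99,0],0],
  [[0,0,0],[1.7,99,0],0.6],
  [[0,0,0],[1.7,99,0],0.6],
  [[0,0,0],[1.7,99,0],0.6],
  [[0,0,0],[1.7,99,0],1],
])

```text
time_s: 21.13
ee_pos: [551.9, 285.9, 210.0]
ee_rot: [-90.0, -0.1, 25.7]
force: [0.7, 0.4, -0.5]
gripper_width: 67.4
```

Call:
carry_out([
  [[0,0,0],[0,0,0],1],
  [[0,0,0],[0,0,0],1],
  [[0,0,0],[0,0,0],1],
  [[0,0,0],[0,-10,0],1],
  [[0,0,0],[0,-30,0],1],
  [[0,0,0],[0,-60,0],1],
  [[0,0,0],[0,-90,0],1],
  [[0,0,0],[0,-115,0],1],
  [[0,0,0],[0,-115,0],1],
  [[0,0,0],[0,-115,0],1],
])

```text
time_s: 21.97
ee_pos: [551.6, 285.8, 325.4]
ee_rot: [-90.0, -0.2, 25.7]
force: [0.4, -0.5, -2.9]
gripper_width: 49.9
```

Run:
```python
from h import *
chain([520,-40,200,-8],ch(-190,-25,150),ch(-190,-25,93))
```

```text
turn [-0.001  0.588  0.003] shift [-169.5  -47.2 -279.9] rows>= 7.9
turn [ 0.     0.487 -0.   ] shift [   0.6   50.  -302.7] rows>= 7.4
turn [0. 0. 0.] shift [ 0. 57. -0.] rows>= 1.4
t 22.0 [551.6 285.8 325.4] [-89.99  -0.19  25.68] F [ 0.4 -0.5 -2.9] w 49.9
```

Call:
carry_out([
  [[0,0.03,0],[-8,-5,-13],1],
  [[0,0.09,0],[-25,-10,-40],1],
  [[0,0.16,0],[-45,-18,-74],1],
  [[0,0.23,0],[-65,-24,-108],1],
  [[0,0.3,0],[-86,-30,-142],1],
  [[0,0.37,0],[-107,-36,-176],1],
  [[0,0.44,0],[-127,-40,-210],1],
  [[0,0.5,0],[-147,-44,-243],1],
  [[0,0.56,0],[-163,-47,-270],1],
  [[0,0.588,0],[-170,-47,-280],1],
])

```text
time_s: 22.8
ee_pos: [518.4, -44.2, 369.7]
ee_rot: [-90.1, 0.2, -8.4]
force: [0.0, 0.4, -1.6]
gripper_width: 50.1
```

Call:
carry_out([
  [[0,0.05,0],[0,2,-25],1],
  [[0,0.1,0],[0,6,-58],1],
  [[0,0.15,0],[0,10,-92],1],
  [[0,0.21,0],[0,15,-127],1],
  [[0,0.27,0],[0,20,-163],1],
  [[0,0.33,0],[0,26,-199],1],
  [[0,0.39,0],[0,33,-235],1],
  [[0,0.44,0],[0,40,-270],1],
  [[0,0.487,0],[0.5,46,-295],1],
  [[0,0.487,0],[0.5,50,-303],1],
])

```text
time_s: 23.63
ee_pos: [476.6, -343.4, 318.3]
ee_rot: [-90.1, 0.2, -36.2]
force: [0.5, -0.3, -1.9]
gripper_width: 49.9
```

Call:
carry_out([
  [[0,0,0],[0,0,0],1],
  [[0,0,0],[0,0,0],1],
  [[0,0,0],[0,0,0],1],
])

```text
time_s: 23.88
ee_pos: [478.0, -339.0, 320.4]
ee_rot: [-90.0, 0.1, -35.8]
force: [0.9, -0.9, -1.4]
gripper_width: 50.0
```

Run:
```python
from cm import *
chmods('scene')
chain(ch(-190,-25,93),ch(-190,-25,88))
```

```text
mod x,y [-168.  -75.] top 101.0 21 ext [10. 34.]
turn [-0.001  0.001 -0.001] shift [ 0.8 55.8 -0.6] rows>= 1.3
turn [0. 0. 0.] shift [ 0.  5. -0.] rows>= 0.1
t 23.9 [ 478.2 -338.9  320.8] [-8.996e+01  4.000e-02 -3.582e+01] F [ 0.7 -0.6 -2.5] w 50.3
```

Call:
carry_out([
  [[0,0,0],[1,15,0],1],
  [[0,0,0],[1,35,0],1],
  [[0,0,0],[1,48,0],1],
  [[0,0,0],[1,54,0],1],
  [[0,0,0],[1,57,0],1],
  [[0,0,0],[1,58,0],1],
  [[0,0,0],[1,58,0],1],
])

```text
time_s: 24.52
ee_pos: [479.2, -340.7, 263.4]
ee_rot: [-90.0, -0.1, -35.9]
force: [0.4, -0.1, -1.9]
gripper_width: 49.8
```

Call:
carry_out([
  [[0,0,0],[0,1,0],1],
  [[0,0,0],[0,1,0],1],
])

```text
time_s: 24.68
ee_pos: [479.0, -341.0, 262.4]
ee_rot: [-90.0, -0.1, -35.9]
force: [-0.1, -0.4, -1.9]
gripper_width: 49.8
```

Call:
carry_out([
  [[0,0,0],[0,0.7,0],1],
  [[0,0,0],[0,1.3,0],1],
  [[0,0,0],[0,2,0],1],
  [[0,0,0],[0,2,0],1],
])

```text
time_s: 25.02
ee_pos: [478.7, -341.0, 259.6]
ee_rot: [-90.0, 0.0, -35.9]
force: [-0.2, -0.7, -2.7]
gripper_width: 49.6
```

Call:
carry_out([
  [[0,0,0],[0,1,0],1],
  [[0,0,0],[0,1.5,0],1],
  [[0,0,0],[0,1.5,0],1],
  [[0,0,0],[0,1.5,0],0.5],
  [[0,0,0],[0,1.5,0],0],
  [[0,0,0],[0,1.5,0],0],
  [[0,0,0],[0,0,0],0],
  [[0,0,0],[0,-30,0],0],
  [[0,0,0],[0,-70,0],0],
  [[0,0,0],[0,-110,0],0],
])

```text
time_s: 25.85
ee_pos: [478.5, -340.8, 370.4]
ee_rot: [-90.0, 0.1, -35.9]
force: [0.7, -0.3, 0.2]
gripper_width: 87.1
```

Call:
carry_out([
  [[0,0,0],[0,0,0],0],
  [[0,0,0],[0,0,0],0],
  [[0,0,0],[0,0,0],0],
])

```text
time_s: 26.1
ee_pos: [478.5, -340.7, 369.5]
ee_rot: [-90.0, 0.0, -35.9]
force: [-1.7, -0.5, -0.7]
gripper_width: 91.0
```

Run:
```python
from cm import *
chmods('wrist');chmods('scene')
chain([515,-20,210,-5],[534.2,331.6,140,29.3],[534.2,331.6,37,29.3])
```

```text
mod x,y [-190.  -28.] top 109.0 2574 ext [50. 35.]
mod x,y [-190.  -71.] top 108.0 1308 ext [50. 22.]
mod x,y [-189.  -51.] top 110.0 247 ext [51. 90.]
turn [-0.001 -0.54  -0.003] shift [-158.5  -13.4  281.2] rows>= 7.7
turn [ 0.    -0.599  0.   ] shift [-11.5  70.  351.9] rows>= 8.6
turn [0. 0. 0.] shift [  0. 103.  -0.] rows>= 2.5
t 26.2 [ 478.4 -340.7  368.1] [-89.99   0.19 -35.92] F [-0.   0.3  0.1] w 91.0
```

Call:
carry_out([
  [[0,-0.54,0],[-158,-14,281],0],
  [[0,-0.54,0],[-158,-14,281],0],
  [[0,-0.54,0],[-158,-14,281],0],
  [[0,-0.54,0],[-158,-14,281],0],
  [[0,-0.54,0],[-158,-14,281],0],
  [[0,-0.54,0],[-158,-14,281],0],
  [[0,-0.54,0],[-158,-14,281],0],
  [[0,-0.54,0],[-158,-14,281],0],
  [[0,-0.54,0],[-158,-14,281],0],
  [[0,-0.54,0],[-158,-14,281],0],
])

```text
time_s: 27.03
ee_pos: [515.5, -19.3, 382.4]
ee_rot: [-90.0, 0.2, -4.8]
force: [-0.0, -0.1, 0.8]
gripper_width: 90.6
```

Call:
carry_out([
  [[0,-0.6,0],[-11,70,352],0],
  [[0,-0.6,0],[-11,70,352],0],
  [[0,-0.6,0],[-11,70,352],0],
  [[0,-0.6,0],[-11,70,352],0],
  [[0,-0.6,0],[-11,70,352],0],
  [[0,-0.6,0],[-11,70,352],0],
  [[0,-0.6,0],[-11,70,352],0],
  [[0,-0.6,0],[-11,70,352],0],
  [[0,-0.6,0],[-11,70,352],0],
  [[0,-0.6,0],[-11,70,352],0],
])

```text
time_s: 27.87
ee_pos: [535.6, 333.9, 310.8]
ee_rot: [-89.9, 0.1, 29.5]
force: [0.6, -0.2, 0.9]
gripper_width: 91.4
```

Call:
carry_out([
  [[0,0,0],[0,0,0],0],
  [[0,0,0],[0,0,0],0],
  [[0,0,0],[0,0,0],0],
])

```text
time_s: 28.12
ee_pos: [535.7, 329.0, 313.7]
ee_rot: [-90.0, 0.0, 29.3]
force: [-0.2, -0.5, -0.0]
gripper_width: 91.3
```

Run:
```python
from crm import *
crate()
chain([534.2,331.6,37,29.3])
```

```text
mods px [409.375 203.125] n 3161 rect [514.4 376.4] [49.3 35.2] 27.8 zmed 60.3
mods px [398.4375 307.8125] n 2642 rect [534.2 331.8] [49.2 34.6] 29.3 zmed 60.4
turn [ 0. -0. -0.] shift [ -0.  104.9   2.9] rows>= 2.5
t 28.2 [535.7 329.1 313.9] [-9.002e+01  1.000e-02  2.927e+01] F [ 0.4 -0.2  0.2] w 91.2
```

Call:
carry_out([
  [[0,0,0],[0,25,3],0],
  [[0,0,0],[0,55,3],0],
  [[0,0,0],[0,83,3],0],
  [[0,0,0],[0,98,3],0],
  [[0,0,0],[0,104,3],0],
  [[0,0,0],[0,105,3],0],
  [[0,0,0],[0,105,3],0.6],
  [[0,0,0],[0,105,3],0.6],
  [[0,0,0],[0,105,3],0.6],
  [[0,0,0],[0,105,3],1],
])

```text
time_s: 29.0
ee_pos: [534.1, 333.7, 210.1]
ee_rot: [-90.0, -0.1, 29.4]
force: [-0.7, -0.6, -0.1]
gripper_width: 67.4
```

Call:
carry_out([
  [[0,0,0],[0,0,0],1],
  [[0,0,0],[0,0,0],1],
  [[0,0,0],[0,0,0],1],
  [[0,0,0],[0,-10,0],1],
  [[0,0,0],[0,-30,0],1],
  [[0,0,0],[0,-60,0],1],
  [[0,0,0],[0,-90,0],1],
  [[0,0,0],[0,-115,0],1],
  [[0,0,0],[0,-115,0],1],
  [[0,0,0],[0,-115,0],1],
])

```text
time_s: 29.83
ee_pos: [533.8, 333.6, 325.5]
ee_rot: [-90.0, -0.2, 29.4]
force: [-0.4, 0.6, -1.4]
gripper_width: 50.1
```

Run:
```python
from h import *
chain([525,-10,200,-6],ch(-190,25,150),ch(-190,25,93))
```

```text
turn [-0.001  0.618  0.003] shift [-176.2  -47.1 -295. ] rows>= 8.3
turn [ 0.     0.522 -0.   ] shift [  13.1   50.  -289.6] rows>= 7.1
turn [0. 0. 0.] shift [ 0. 57. -0.] rows>= 1.4
t 29.8 [533.8 333.6 325.5] [-89.99  -0.2   29.4 ] F [-0.4  0.6 -1.4] w 50.1
```

Call:
carry_out([
  [[0,0.03,0],[-8,-5,-13],1],
  [[0,0.09,0],[-26,-10,-42],1],
  [[0,0.16,0],[-46,-18,-76],1],
  [[0,0.23,0],[-67,-24,-111],1],
  [[0,0.31,0],[-89,-30,-147],1],
  [[0,0.38,0],[-110,-36,-183],1],
  [[0,0.46,0],[-131,-40,-219],1],
  [[0,0.53,0],[-152,-44,-255],1],
  [[0,0.59,0],[-169,-47,-283],1],
  [[0,0.618,0],[-176,-47,-295],1],
])

```text
time_s: 30.67
ee_pos: [523.9, -14.2, 369.7]
ee_rot: [-90.1, 0.2, -6.4]
force: [0.0, 0.1, -0.8]
gripper_width: 50.0
```

Call:
carry_out([
  [[0,0.05,0],[1,2,-24],1],
  [[0,0.1,0],[2,6,-56],1],
  [[0,0.16,0],[4,10,-88],1],
  [[0,0.23,0],[5,15,-121],1],
  [[0,0.3,0],[7,20,-155],1],
  [[0,0.36,0],[9,26,-190],1],
  [[0,0.42,0],[10,33,-224],1],
  [[0,0.48,0],[12,40,-257],1],
  [[0,0.52,0],[13,46,-281],1],
  [[0,0.52,0],[13,50,-290],1],
])

```text
time_s: 31.5
ee_pos: [506.2, -302.9, 318.1]
ee_rot: [-90.1, 0.2, -36.1]
force: [0.0, 0.2, -1.0]
gripper_width: 49.9
```

Call:
carry_out([
  [[0,0,0],[0,0,0],1],
  [[0,0,0],[0,0,0],1],
  [[0,0,0],[0,0,0],1],
])

```text
time_s: 31.75
ee_pos: [507.6, -298.5, 320.4]
ee_rot: [-90.0, 0.1, -35.8]
force: [0.4, -0.6, -1.2]
gripper_width: 49.7
```

Run:
```python
from h import *
chain(ch(-190,25,87))
```

```text
turn [-0.001  0.003 -0.002] shift [ 0.7 61.4 -0.6] rows>= 1.5
t 31.8 [ 507.6 -298.5  320.4] [-89.97   0.1  -35.75] F [ 0.4 -0.6 -1.2] w 49.7
```

Call:
carry_out([
  [[0,0,0],[1,15,0],1],
  [[0,0,0],[1,35,0],1],
  [[0,0,0],[1,50,0],1],
  [[0,0,0],[1,57,0],1],
  [[0,0,0],[1,60,0],1],
  [[0,0,0],[1,61,0],1],
  [[0,0,0],[1,61,0],1],
])

```text
time_s: 32.33
ee_pos: [509.0, -299.8, 260.4]
ee_rot: [-90.0, -0.1, -35.8]
force: [0.5, 0.6, -1.2]
gripper_width: 50.0
```

Call:
carry_out([
  [[0,0,0],[0,0.7,0],1],
  [[0,0,0],[0,1,0],1],
  [[0,0,0],[0,1,0],1],
  [[0,0,0],[0,1,0],0.5],
  [[0,0,0],[0,1,0],0],
  [[0,0,0],[0,1,0],0],
  [[0,0,0],[0,0,0],0],
  [[0,0,0],[0,-30,0],0],
  [[0,0,0],[0,-70,0],0],
  [[0,0,0],[0,-110,0],0],
])

```text
time_s: 33.17
ee_pos: [508.4, -300.1, 370.3]
ee_rot: [-90.0, 0.2, -35.8]
force: [1.1, -0.7, -0.2]
gripper_width: 87.1
```

Call:
carry_out([
  [[0,0,0],[0,0,0],0],
  [[0,0,0],[0,0,0],0],
  [[0,0,0],[0,0,0],0],
])

```text
time_s: 33.42
ee_pos: [508.3, -300.1, 369.4]
ee_rot: [-90.0, 0.0, -35.8]
force: [0.0, -0.3, 0.6]
gripper_width: 91.0
```

Run:
```python
from cm import *
chmods('wrist');chmods('scene')
chain([515,-20,210,-5],[514.3,376.4,140,27.7])
```

```text
mod x,y [-190.   22.] top 109.0 2524 ext [50. 35.]
mod x,y [-190.  -21.] top 109.0 1216 ext [49. 21.]
mod x,y [-190.  -78.] top 108.0 1413 ext [50. 35.]
mod x,y [-188.  -23.] top 110.0 330 ext [ 52. 137.]
mod x,y [-168.  -75.] top 100.0 19 ext [ 8. 34.]
turn [-0.001 -0.538 -0.003] shift [-158.4  -13.5  231. ] rows>= 6.7
turn [ 0.    -0.571  0.   ] shift [-35.2  70.  394.8] rows>= 9.7
t 33.5 [ 508.2 -300.   368. ] [-90.01   0.2  -35.81] F [ 0.   0.8 -0.4] w 91.2
```

Call:
carry_out([
  [[0,-0.54,0],[-158,-14,231],0],
  [[0,-0.54,0],[-158,-14,231],0],
  [[0,-0.54,0],[-158,-14,231],0],
  [[0,-0.54,0],[-158,-14,231],0],
  [[0,-0.54,0],[-158,-14,231],0],
  [[0,-0.54,0],[-158,-14,231],0],
  [[0,-0.54,0],[-158,-14,231],0],
  [[0,-0.54,0],[-158,-14,231],0],
  [[0,-0.54,0],[-158,-14,231],0],
  [[0,-0.54,0],[-158,-14,231],0],
])

```text
time_s: 34.35
ee_pos: [515.6, -20.7, 382.6]
ee_rot: [-90.0, 0.1, -4.8]
force: [0.8, -0.5, 0.0]
gripper_width: 91.8
```

Call:
carry_out([
  [[0,-0.57,0],[-35,70,395],0],
  [[0,-0.57,0],[-35,70,395],0],
  [[0,-0.57,0],[-35,70,395],0],
  [[0,-0.57,0],[-35,70,395],0],
  [[0,-0.57,0],[-35,70,395],0],
  [[0,-0.57,0],[-35,70,395],0],
  [[0,-0.57,0],[-35,70,395],0],
  [[0,-0.57,0],[-35,70,395],0],
  [[0,-0.57,0],[-35,70,395],0],
  [[0,-0.57,0],[-35,70,395],0],
])

```text
time_s: 35.18
ee_pos: [514.9, 377.9, 312.0]
ee_rot: [-90.0, 0.1, 27.8]
force: [0.3, -0.2, -0.1]
gripper_width: 91.3
```

Call:
carry_out([
  [[0,0,0],[0,0,0],0],
  [[0,0,0],[0,0,0],0],
  [[0,0,0],[0,0,0],0],
  [[0,0,0],[0,0,0],0],
])

```text
time_s: 35.52
ee_pos: [514.9, 374.3, 313.7]
ee_rot: [-90.0, 0.0, 27.7]
force: [0.0, -0.3, 0.1]
gripper_width: 91.2
```

Run:
```python
from crm import *
crate()
chain([514.3,376.4,37,27.7])
```

```text
mods px [400.    309.375] n 2734 rect [514.2 376.5] [49.6 34.8] 27.8 zmed 60.3
turn [ 0.    -0.001 -0.   ] shift [  0.5 105.    2.2] rows>= 2.5
t 35.6 [514.9 374.3 314. ] [-9.002e+01  1.000e-02  2.766e+01] F [-0.2  0.3  0.9] w 91.4
```

Call:
carry_out([
  [[0,0,0],[0,25,2],0],
  [[0,0,0],[0,55,2],0],
  [[0,0,0],[0,83,2],0],
  [[0,0,0],[0,98,2],0],
  [[0,0,0],[0,104,2],0],
  [[0,0,0],[0,105,2],0],
  [[0,0,0],[0,105,2],0.6],
  [[0,0,0],[0,105,2],0.6],
  [[0,0,0],[0,105,2],0.6],
  [[0,0,0],[0,105,2],1],
])

```text
time_s: 36.4
ee_pos: [513.6, 378.0, 210.1]
ee_rot: [-90.0, -0.1, 27.8]
force: [-0.1, 0.1, -0.5]
gripper_width: 67.5
```

Call:
carry_out([
  [[0,0,0],[0,0,0],1],
  [[0,0,0],[0,0,0],1],
  [[0,0,0],[0,0,0],1],
  [[0,0,0],[0,-10,0],1],
  [[0,0,0],[0,-30,0],1],
  [[0,0,0],[0,-60,0],1],
  [[0,0,0],[0,-90,0],1],
  [[0,0,0],[0,-115,0],1],
  [[0,0,0],[0,-115,0],1],
  [[0,0,0],[0,-115,0],1],
])

```text
time_s: 37.23
ee_pos: [513.3, 377.9, 325.5]
ee_rot: [-90.0, -0.2, 27.8]
force: [0.0, -0.4, -1.9]
gripper_width: 49.8
```

Run:
```python
from h import *
chain([530,30,200,-4],ch(-190,75,150),ch(-190,75,87))
```

```text
turn [-0.001  0.555  0.003] shift [-147.4  -47.1 -315.5] rows>= 8.4
turn [ 0.     0.557 -0.   ] shift [  27.2   50.  -287.7] rows>= 7.0
turn [0. 0. 0.] shift [ 0. 63. -0.] rows>= 1.5
t 37.2 [513.3 377.9 325.5] [-89.97  -0.2   27.8 ] F [ 0.  -0.4 -1.9] w 49.8
```

Call:
carry_out([
  [[0,0.03,0],[-6,-5,-14],1],
  [[0,0.08,0],[-20,-10,-43],1],
  [[0,0.14,0],[-37,-18,-79],1],
  [[0,0.21,0],[-55,-24,-117],1],
  [[0,0.28,0],[-73,-30,-156],1],
  [[0,0.35,0],[-91,-36,-195],1],
  [[0,0.42,0],[-109,-40,-234],1],
  [[0,0.48,0],[-127,-44,-272],1],
  [[0,0.53,0],[-141,-47,-302],1],
  [[0,0.555,0],[-147,-47,-315],1],
])

```text
time_s: 38.07
ee_pos: [529.2, 25.9, 369.8]
ee_rot: [-90.2, 0.2, -4.4]
force: [-0.5, 0.3, -1.3]
gripper_width: 49.6
```

Call:
carry_out([
  [[0,0.05,0],[2,2,-24],1],
  [[0,0.11,0],[5,6,-56],1],
  [[0,0.18,0],[8,10,-88],1],
  [[0,0.25,0],[11,15,-121],1],
  [[0,0.32,0],[14,20,-155],1],
  [[0,0.39,0],[18,26,-190],1],
  [[0,0.45,0],[21,33,-224],1],
  [[0,0.51,0],[24,40,-256],1],
  [[0,0.557,0],[27,46,-280],1],
  [[0,0.557,0],[27,50,-288],1],
])

```text
time_s: 38.9
ee_pos: [535.8, -262.0, 318.0]
ee_rot: [-90.1, 0.2, -36.2]
force: [0.2, -0.6, -1.6]
gripper_width: 49.6
```

Call:
carry_out([
  [[0,0,0],[0,0,0],1],
  [[0,0,0],[0,0,0],1],
  [[0,0,0],[0,0,0],1],
])

```text
time_s: 39.15
ee_pos: [536.7, -257.5, 320.3]
ee_rot: [-90.0, 0.1, -35.9]
force: [-0.3, 0.2, -1.1]
gripper_width: 49.9
```

Run:
```python
from h import *
chain(ch(-190,75,87))
```

```text
turn [-0.     0.001 -0.002] shift [ 1.2 61.3 -0.9] rows>= 1.5
t 39.1 [ 536.7 -257.5  320.3] [-89.98   0.11 -35.87] F [-0.3  0.2 -1.1] w 49.9
```

Call:
carry_out([
  [[0,0,0],[1,15,-1],1],
  [[0,0,0],[1,35,-1],1],
  [[0,0,0],[1,50,-1],1],
  [[0,0,0],[1,57,-1],1],
  [[0,0,0],[1,60,-1],1],
  [[0,0,0],[1,61,-1],1],
  [[0,0,0],[1,61,-1],1],
])

```text
time_s: 39.73
ee_pos: [537.6, -259.5, 260.5]
ee_rot: [-90.0, -0.1, -35.9]
force: [0.1, -0.4, -0.2]
gripper_width: 49.9
```

Call:
carry_out([
  [[0,0,0],[0,0.7,0],1],
  [[0,0,0],[0,1,0],1],
  [[0,0,0],[0,1,0],1],
  [[0,0,0],[0,1,0],0.5],
  [[0,0,0],[0,1,0],0],
  [[0,0,0],[0,1,0],0],
  [[0,0,0],[0,0,0],0],
  [[0,0,0],[0,-30,0],0],
  [[0,0,0],[0,-70,0],0],
  [[0,0,0],[0,-110,0],0],
])

```text
time_s: 40.57
ee_pos: [536.9, -259.8, 370.2]
ee_rot: [-90.0, 0.2, -35.9]
force: [0.7, 0.4, 0.5]
gripper_width: 86.6
```

Call:
carry_out([
  [[0,0,0],[0,0,0],0],
  [[0,0,0],[0,0,0],0],
  [[0,0,0],[0,0,0],0],
])

```text
time_s: 40.82
ee_pos: [536.9, -259.8, 369.4]
ee_rot: [-90.0, 0.0, -35.9]
force: [-1.1, -0.4, -0.7]
gripper_width: 91.1
```

Run:
```python
from cm import *
chmods('wrist');chmods('scene')
chain(ch(-325,-40,220))
f=load('wrist')[0]; cv2.imwrite('pics/w6.png',cv2.resize(f,(600,450)))
```

```text
mod x,y [-190.   72.] top 109.0 2720 ext [50. 35.]
mod x,y [-190.   29.] top 108.0 1323 ext [50. 22.]
mod x,y [-190.  -28.] top 108.0 1537 ext [50. 35.]
mod x,y [-189.    1.] top 110.0 364 ext [ 51. 186.]
mod x,y [-171.  -75.] top 108.0 32 ext [16. 39.]
mod x,y [-168.  -25.] top 100.0 18 ext [ 8. 35.]
turn [ 0.    -0.    -0.004] shift [-135.3  -23.5 -114.2] rows>= 4.3
t 40.9 [ 536.8 -259.7  368. ] [-90.03   0.2  -35.92] F [ 0.2  0.1 -0.2] w 91.1
```

View pics/w6.png

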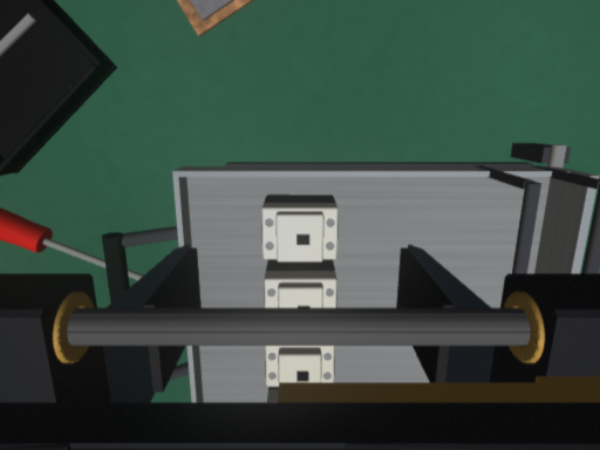

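All four modules stand in a row on the deck, the last at (300,230), with the bar at (115,265) and the screwdriver tip under it. Next a closer look at the bar.

Call:
carry_out([
  [[0,0,0],[-40,-25,-30],0],
  [[0,0,0],[-80,-25,-65],0.3],
  [[0,0,0],[-115,-25,-100],0.5],
  [[0,0,0],[-135,-25,-114],0.5],
  [[0,0,0],[-135,-25,-114],0.5],
  [[0,0,0],[-135,-25,-114],0.5],
  [[0,0,0],[-135,-25,-114],0.5],
])

```text
time_s: 41.5
ee_pos: [360.9, -273.2, 394.2]
ee_rot: [-90.0, 0.0, -36.0]
force: [-0.3, -0.7, -0.0]
gripper_width: 54.5
```

Run:
```python
from cm import *
chmods('wrist')
f,z,K,M=load('wrist'); P=ptmap(z,K,M); V=f.max(2)
s=P[...,:2]@UX-777; t=P[...,:2]@UY-30.1
m=(V<75)&(P[...,2]>76)&(P[...,2]<92)&(abs(s+325)<25)&(abs(t)<45)
rect(P,m,70,95,'bar',1); print(np.percentile(s[m],[2,50,98]),np.percentile(P[m][:,2],[5,50,98]),t[m].min(),t[m].max())
chain(ch(-325,0,110),ch(-325,0,77))
```

```text
mod x,y [-190.   72.] top 109.0 3085 ext [50. 36.]
mod x,y [-190.   22.] top 109.0 2629 ext [50. 35.]
mod x,y [-191.  -28.] top 109.0 2284 ext [51. 36.]
mod x,y [-190.  -70.] top 109.0 1174 ext [50. 21.]
bar px [401.5625 210.9375] n 1731 rect [ 385.4 -241.7] [90.  13.9] 54.5 zmed 83.8
[-329.86611123 -323.23231399 -316.38053195] [79.95079153 83.83109372 85.92464848] -44.997233936033666 44.97072006034448
turn [-0.001 -0.001  0.   ] shift [ -1.5 112.3  39.4] rows>= 2.9
turn [0. 0. 0.] shift [ 0. 33. -0.] rows>= 0.8
t 41.5 [ 361.7 -273.3  394.3] [-8.996e+01 -1.000e-02 -3.595e+01] F [ 0.5  0.8 -0.1] w 50.1
```

Call:
carry_out([
  [[0,0,0],[0.5,20,20],0.5],
  [[0,0,0],[0.5,50,39],0.5],
  [[0,0,0],[0.5,80,39],0.5],
  [[0,0,0],[0.5,110,39],0.5],
  [[0,0,0],[0.5,130,39],0.5],
  [[0,0,0],[0.5,142,39],0.5],
  [[0,0,0],[0.5,145,39],0.5],
  [[0,0,0],[0.5,145,39],0.5],
  [[0,0,0],[0.5,145,39],0.5],
], force=30)

```text
time_s: 42.3
ee_pos: [385.5, -241.9, 249.8]
ee_rot: [-90.0, -0.0, -35.9]
force: [0.1, 1.1, -1.0]
gripper_width: 45.4
```

Call:
carry_out([
  [[0,0,0],[0,0,0],1],
  [[0,0,0],[0,0,0],1],
  [[0,0,0],[0,0,0],1],
  [[0,0,0],[0,0,0],1],
  [[0,0,0],[0,0,0],1],
  [[0,0,0],[0,0,0],1],
])

```text
time_s: 42.8
ee_pos: [385.1, -242.4, 250.3]
ee_rot: [-90.0, -0.2, -35.9]
force: [3.1, -1.6, -1.0]
gripper_width: 13.2
```

Run:
```python
from cm import *
chmods('scene'); chmods('side')
s=env.state(); p=s['ee_pos']; print(p,s['ee_rot'],s['force'])
r=np.hypot(325,30); a0=np.arctan2(30,325)
for th in (0,.1,.2,.24,.28,.32,.36,.4,.45):
    print(th,'dx(tool x)',(325-r*np.cos(a0+th)).round(1),'up',(r*np.sin(a0+th)-30).round(1))
```

```text
mod x,y [-188.   -0.] top 110.0 522 ext [ 52. 189.]
mod x,y [-192.   35.] top 108.0 230 ext [ 53. 122.]
[ 385.11600143 -242.38128553  250.2730606 ] [-89.99089158  -0.22415555 -35.92285066] [ 2.75652047 -3.24993974 -0.61907583]
0 dx(tool x) 0.0 up 0.0
0.1 dx(tool x) 4.6 up 32.3
0.2 dx(tool x) 12.4 up 64.0
0.24 dx(tool x) 16.4 up 76.4
0.28 dx(tool x) 20.9 up 88.6
0.32 dx(tool x) 25.9 up 100.7
0.36 dx(tool x) 31.4 up 112.6
0.4 dx(tool x) 37.3 up 124.2
0.45 dx(tool x) 45.4 up 138.4
```

Call:
carry_out([
  [[0,0,0],[0.2,-2,0],1],
  [[0,0,0],[0.7,-6,0],1],
  [[0,0,0],[1.2,-10,0],1],
  [[0,0,0],[1.8,-14,0],1],
  [[0,0,0],[2.4,-18,0],1],
  [[0,0,0],[3,-22,0],1],
  [[0,0,0],[3.6,-26,0],1],
  [[0,0,0],[4.2,-30,0],1],
  [[0,0,0],[4.6,-32.3,0],1],
  [[0,0,0],[4.6,-32.3,0],1],
])

```text
time_s: 43.73
ee_pos: [388.8, -245.1, 281.8]
ee_rot: [-90.0, -0.2, -35.9]
force: [5.7, -3.4, -9.0]
gripper_width: 13.0
```

```bash
cat > tilt.py <<'E'
from h import *
import sys
# deck-frame view from both cameras; tilt from TCP height
def look():
    s=env.state(); up=s['ee_pos'][2]-250.3; r=np.hypot(325,30); a0=np.arctan2(30,325); th=np.arcsin((up+30)/r)-a0
    print('t',round(s['time_s'],2),'tilt~',th.round(3),'F',s['force'].round(1),'w',round(s['gripper_width'],1))
    for n in('scene','side'):
        f,z,K,M=save(n); P=ptmap(z,K,M); h=cv2.cvtColor(f,cv2.COLOR_BGR2HSV)
        a=P[...,:2]@UX-779; t=P[...,:2]@UY-30.1; b=P[...,2]-47
        x=a*np.cos(th)-b*np.sin(th); w=a*np.sin(th)+b*np.cos(th)-6
        m=(h[...,2]>130)&(h[...,1]<70)&(w>50)&(w<62)&(x>-280)&(x<0)&(abs(t)<108)
        for lo in(-108,-50,0,50):
            k=m&(t>lo)&(t<lo+52)
            if k.sum()>8: print(n,'slot',lo+26,'x range',np.percentile(x[k],[3,50,97]).round(0),'t',np.median(t[k]).round(0),'w',np.median(w[k]).round(0),'n',k.sum())
if __name__=='__main__': look()
E
python3 tilt.py
```

```text
t 43.73 tilt~ 0.098 F [ 5.7 -3.4 -9. ] w 13.0
scene slot -82 x range [-206. -191. -176.] t -73.0 w 55.0 n 67
scene slot -24 x range [-206. -191. -177.] t -25.0 w 55.0 n 64
scene slot 26 x range [-203. -189. -176.] t 26.0 w 55.0 n 70
scene slot 76 x range [-206. -191. -177.] t 76.0 w 55.0 n 76
side slot -24 x range [-208. -197. -182.] t -20.0 w 53.0 n 28
side slot 26 x range [-209. -194. -180.] t 28.0 w 53.0 n 41
side slot 76 x range [-208. -195. -177.] t 77.0 w 53.0 n 46
```

Call:
carry_out([
  [[0,0,0],[0.5,-2,0],1],
  [[0,0,0],[1.4,-6,0],1],
  [[0,0,0],[2.3,-10,0],1],
  [[0,0,0],[3.3,-14,0],1],
  [[0,0,0],[4.3,-18,0],1],
  [[0,0,0],[5.3,-22,0],1],
  [[0,0,0],[6.3,-26,0],1],
  [[0,0,0],[7.3,-30,0],1],
  [[0,0,0],[7.8,-31.7,0],1],
  [[0,0,0],[7.8,-31.7,0],1],
])

```text
time_s: 44.67
ee_pos: [394.9, -249.5, 313.1]
ee_rot: [-90.0, -0.1, -35.9]
force: [6.5, -3.9, -9.7]
gripper_width: 13.4
```

Call:
carry_out([
  [[0,0,0],[0.5,-1.5,0],1],
  [[0,0,0],[1,-3.1,0],1],
  [[0,0,0],[1.5,-4.7,0],1],
  [[0,0,0],[2,-6.3,0],1],
  [[0,0,0],[2,-6.3,0],1],
])

```text
time_s: 45.08
ee_pos: [396.4, -250.6, 319.1]
ee_rot: [-90.0, -0.1, -35.9]
force: [4.9, -4.4, -10.1]
gripper_width: 13.5
```

```bash
python3 tilt.py
```

```text
t 45.08 tilt~ 0.216 F [  4.9  -4.4 -10.1] w 13.5
scene slot -82 x range [-206. -192. -177.] t -73.0 w 55.0 n 63
scene slot -24 x range [-206. -192. -178.] t -24.0 w 54.0 n 66
scene slot 26 x range [-204. -190. -176.] t 26.0 w 54.0 n 72
scene slot 76 x range [-206. -192. -177.] t 75.0 w 54.0 n 76
side slot -24 x range [-209. -192. -179.] t -23.0 w 53.0 n 34
side slot 26 x range [-210. -194. -179.] t 27.0 w 53.0 n 34
side slot 76 x range [-208. -197. -183.] t 76.0 w 53.0 n 33
```

Not sliding yet at 0.216. Creeping on in 0.02 rad steps.

Call:
carry_out([
  [[0,0,0],[0.5,-1.5,0],1],
  [[0,0,0],[1,-3,0],1],
  [[0,0,0],[1.5,-4.6,0],1],
  [[0,0,0],[2.1,-6.2,0],1],
  [[0,0,0],[2.1,-6.2,0],1],
  [[0,0,0],[2.1,-6.2,0],1],
])

```text
time_s: 45.68
ee_pos: [398.0, -251.8, 325.1]
ee_rot: [-90.0, -0.0, -35.9]
force: [6.0, -4.1, -10.1]
gripper_width: 13.1
```

```bash
python3 tilt.py | grep -v side
```

```text
t 45.68 tilt~ 0.235 F [  6.   -4.1 -10.1] w 13.1
scene slot -82 x range [-205. -191. -177.] t -73.0 w 54.0 n 59
scene slot -24 x range [-206. -192. -178.] t -23.0 w 55.0 n 68
scene slot 26 x range [-204. -191. -177.] t 27.0 w 54.0 n 76
scene slot 76 x range [-206. -193. -177.] t 75.0 w 55.0 n 77
```

Call:
carry_out([
  [[0,0,0],[0.5,-1.5,0],1],
  [[0,0,0],[1.1,-3,0],1],
  [[0,0,0],[1.6,-4.6,0],1],
  [[0,0,0],[2.2,-6.1,0],1],
  [[0,0,0],[2.2,-6.1,0],1],
  [[0,0,0],[2.2,-6.1,0],1],
])

```text
time_s: 46.28
ee_pos: [399.7, -253.0, 331.1]
ee_rot: [-90.0, -0.0, -35.9]
force: [5.4, -3.8, -10.6]
gripper_width: 13.2
```

```bash
python3 tilt.py | grep -v side
```

```text
t 46.28 tilt~ 0.254 F [  5.4  -3.8 -10.6] w 13.2
scene slot -82 x range [-205. -190. -177.] t -72.0 w 54.0 n 64
scene slot -24 x range [-205. -190. -177.] t -24.0 w 55.0 n 66
scene slot 26 x range [-205. -190. -177.] t 27.0 w 55.0 n 68
scene slot 76 x range [-205. -191. -178.] t 76.0 w 54.0 n 73
```

Call:
carry_out([
  [[0,0,0],[0.6,-1.5,0],1],
  [[0,0,0],[1.2,-3,0],1],
  [[0,0,0],[1.8,-4.5,0],1],
  [[0,0,0],[2.4,-6.1,0],1],
  [[0,0,0],[2.4,-6.1,0],1],
  [[0,0,0],[2.4,-6.1,0],1],
])

```text
time_s: 46.88
ee_pos: [401.6, -254.3, 337.0]
ee_rot: [-90.0, 0.0, -35.9]
force: [5.5, -2.2, -10.5]
gripper_width: 13.2
```

```bash
python3 tilt.py | grep -v side
```

```text
t 46.88 tilt~ 0.274 F [  5.5  -2.2 -10.5] w 13.2
scene slot -82 x range [-205. -190. -177.] t -73.0 w 54.0 n 63
scene slot -24 x range [-205. -191. -177.] t -24.0 w 55.0 n 67
scene slot 26 x range [-205. -191. -177.] t 27.0 w 54.0 n 76
scene slot 76 x range [-205. -191. -177.] t 76.0 w 54.0 n 78
```

Call:
carry_out([
  [[0,0,0],[0.6,-1.5,0],1],
  [[0,0,0],[1.2,-3,0],1],
  [[0,0,0],[1.8,-4.5,0],1],
  [[0,0,0],[2.5,-6,0],1],
  [[0,0,0],[2.5,-6,0],1],
  [[0,0,0],[2.5,-6,0],1],
])

```text
time_s: 47.48
ee_pos: [403.5, -255.7, 342.9]
ee_rot: [-90.0, 0.1, -35.9]
force: [4.6, -3.9, -9.3]
gripper_width: 13.3
```

```bash
python3 tilt.py | grep -v side
```

```text
t 47.48 tilt~ 0.293 F [ 4.6 -3.9 -9.3] w 13.3
scene slot -82 x range [-198. -185. -173.] t -72.0 w 55.0 n 60
scene slot -24 x range [-199. -185. -171.] t -23.0 w 54.0 n 72
scene slot 26 x range [-199. -185. -172.] t 27.0 w 55.0 n 70
scene slot 76 x range [-199. -186. -173.] t 76.0 w 54.0 n 76
```

All four have started to slide, so I hold still.

Call:
carry_out([
  [[0,0,0],[0,0,0],1],
  [[0,0,0],[0,0,0],1],
  [[0,0,0],[0,0,0],1],
  [[0,0,0],[0,0,0],1],
])

```text
time_s: 47.92
ee_pos: [403.5, -255.7, 342.9]
ee_rot: [-90.0, 0.1, -35.9]
force: [5.4, -3.1, -9.7]
gripper_width: 13.4
```

```bash
python3 tilt.py | grep -v side
```

```text
t 47.92 tilt~ 0.293 F [ 5.4 -3.1 -9.7] w 13.4
scene slot -82 x range [-170. -156. -143.] t -73.0 w 55.0 n 65
scene slot -24 x range [-169. -156. -142.] t -24.0 w 55.0 n 68
scene slot 26 x range [-170. -155. -141.] t 26.0 w 54.0 n 76
scene slot 76 x range [-171. -157. -143.] t 76.0 w 55.0 n 78
```

Call:
carry_out([
  [[0,0,0],[0,0,0],1],
  [[0,0,0],[0,0,0],1],
  [[0,0,0],[0,0,0],1],
  [[0,0,0],[0,0,0],1],
  [[0,0,0],[0,0,0],1],
  [[0,0,0],[0,0,0],1],
  [[0,0,0],[0,0,0],1],
  [[0,0,0],[0,0,0],1],
  [[0,0,0],[0,0,0],1],
  [[0,0,0],[0,0,0],1],
])

```text
time_s: 48.85
ee_pos: [403.5, -255.7, 343.4]
ee_rot: [-90.0, 0.0, -35.9]
force: [4.2, -4.0, -7.0]
gripper_width: 13.3
```

```bash
python3 tilt.py; python3 -c "
from h import *
cv2.imwrite('pics/s3.png',cv2.resize(load('scene')[0][110:260,60:240],None,fx=4,fy=4))"
```

```text
t 48.85 tilt~ 0.295 F [ 4.2 -4.  -7. ] w 13.3
scene slot -82 x range [-46. -32. -19.] t -72.0 w 55.0 n 65
scene slot -24 x range [-46. -32. -19.] t -23.0 w 55.0 n 73
scene slot 26 x range [-45. -32. -20.] t 27.0 w 55.0 n 78
scene slot 76 x range [-45. -32. -19.] t 76.0 w 55.0 n 81
side slot -82 x range [-52. -39. -19.] t -70.0 w 53.0 n 24
side slot -24 x range [-48. -38. -18.] t -21.0 w 53.0 n 22
side slot 26 x range [-47. -37. -20.] t 26.0 w 53.0 n 23
side slot 76 x range [-50. -41. -24.] t 76.0 w 54.0 n 23
```

View pics/s3.png

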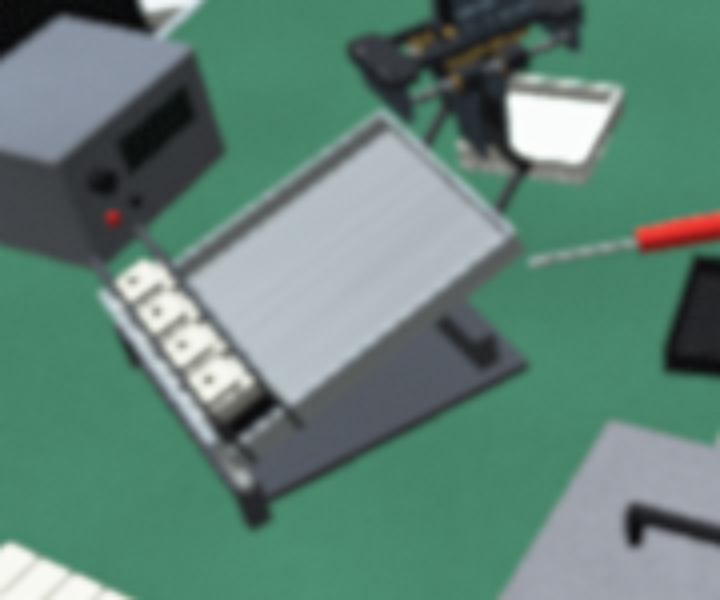

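All four are home under the guard bars (row at (190,340)), x about -32, upright. Holding 2 s more, then lowering.

Call:
carry_out([
  [[0,0,0],[0,0,0],1],
  [[0,0,0],[0,0,0],1],
  [[0,0,0],[0,0,0],1],
  [[0,0,0],[0,0,0],1],
  [[0,0,0],[0,0,0],1],
  [[0,0,0],[0,0,0],1],
  [[0,0,0],[0,0,0],1],
  [[0,0,0],[0,0,0],1],
  [[0,0,0],[0,0,0],1],
  [[0,0,0],[0,0,0],1],
])

```text
time_s: 49.78
ee_pos: [403.5, -255.7, 343.5]
ee_rot: [-90.0, 0.0, -35.9]
force: [3.8, -3.2, -6.8]
gripper_width: 13.1
```

Call:
carry_out([
  [[0,0,0],[0,0,0],1],
  [[0,0,0],[0,0,0],1],
  [[0,0,0],[0,0,0],1],
  [[0,0,0],[0,0,0],1],
  [[0,0,0],[0,0,0],1],
  [[0,0,0],[0,0,0],1],
  [[0,0,0],[0,0,0],1],
  [[0,0,0],[0,0,0],1],
  [[0,0,0],[0,0,0],1],
  [[0,0,0],[0,0,0],1],
])

```text
time_s: 50.62
ee_pos: [403.5, -255.7, 343.4]
ee_rot: [-90.0, 0.0, -35.9]
force: [3.9, -3.3, -6.7]
gripper_width: 13.2
```

Call:
carry_out([
  [[0,0,0],[-0.7,2,0],1],
  [[0,0,0],[-2,5,0],1],
  [[0,0,0],[-3.3,8.5,0],1],
  [[0,0,0],[-4.7,12,0],1],
  [[0,0,0],[-6,15.5,0],1],
  [[0,0,0],[-7.2,19,0],1],
  [[0,0,0],[-8.4,22.5,0],1],
  [[0,0,0],[-9.5,26,0],1],
  [[0,0,0],[-10.6,29.5,0],1],
  [[0,0,0],[-11.2,31,0],1],
])

```text
time_s: 51.45
ee_pos: [394.6, -249.3, 313.2]
ee_rot: [-90.0, -0.1, -35.9]
force: [3.7, -4.5, -4.0]
gripper_width: 13.0
```

Call:
carry_out([
  [[0,0,0],[-0.9,3,0],1],
  [[0,0,0],[-1.8,6.5,0],1],
  [[0,0,0],[-2.7,10,0],1],
  [[0,0,0],[-3.5,13.5,0],1],
  [[0,0,0],[-4.3,17,0],1],
  [[0,0,0],[-5,20.5,0],1],
  [[0,0,0],[-5.7,24,0],1],
  [[0,0,0],[-6.4,27.5,0],1],
  [[0,0,0],[-7,31,0],1],
  [[0,0,0],[-7.3,32,0],1],
])

```text
time_s: 52.28
ee_pos: [388.6, -244.9, 281.0]
ee_rot: [-90.0, -0.1, -35.9]
force: [3.6, -4.1, -3.3]
gripper_width: 12.8
```

Call:
carry_out([
  [[0,0,0],[-0.6,3,0],1],
  [[0,0,0],[-1.2,6.5,0],1],
  [[0,0,0],[-1.8,10,0],1],
  [[0,0,0],[-2.4,13.5,0],1],
  [[0,0,0],[-2.9,17,0],1],
  [[0,0,0],[-3.5,20.5,0],1],
  [[0,0,0],[-4,24,0],1],
  [[0,0,0],[-4.5,27,0],1],
  [[0,0,0],[-4.8,29.5,0],1],
  [[0,0,0],[-5.1,31.5,0],1],
])

```text
time_s: 53.12
ee_pos: [385.2, -242.4, 253.1]
ee_rot: [-90.0, -0.2, -35.9]
force: [-3.6, 2.5, 43.1]
gripper_width: 13.2
```

```bash
python3 tilt.py
```

```text
t 53.12 tilt~ 0.009 F [-3.6  2.5 43.1] w 13.2
scene slot -82 x range [-45. -34. -23.] t -72.0 w 54.0 n 52
scene slot -24 x range [-45. -33. -23.] t -22.0 w 55.0 n 55
scene slot 26 x range [-45. -33. -23.] t 28.0 w 55.0 n 63
scene slot 76 x range [-44. -34. -23.] t 75.0 w 55.0 n 62
side slot -82 x range [-49. -41. -16.] t -75.0 w 53.0 n 17
side slot -24 x range [-52. -40. -17.] t -24.0 w 54.0 n 20
side slot 26 x range [-47. -33. -14.] t 23.0 w 53.0 n 19
side slot 76 x range [-47. -28. -17.] t 76.0 w 53.0 n 18
```

Call:
carry_out([
  [[0,0,0],[0,-2,0],1],
  [[0,0,0],[0,-3,0],1],
  [[0,0,0],[0,-3,0],0.8],
  [[0,0,0],[0,-3,0],0.6],
  [[0,0,0],[0,-3,0],0.5],
  [[0,0,0],[0,-3,0],0.5],
  [[0,0,0],[0,-3,0],0.5],
  [[0,0,0],[0,-20,0],0.5],
  [[0,0,0],[0,-50,0],0.5],
  [[0,0,0],[0,-85,0],0.5],
])

```text
time_s: 54.05
ee_pos: [383.4, -241.1, 334.1]
ee_rot: [-90.0, 0.4, -35.9]
force: [0.2, -0.2, -0.5]
gripper_width: 46.0
```

Call:
carry_out([
  [[0,0,0],[0,-40,0],0.5],
  [[0,0,0],[0,-70,0],0.5],
  [[0,0,0],[0,-80,0],0.5],
  [[0,0,0],[0,-80,0],0.5],
  [[0,0,0],[0,-80,0],0.5],
  [[0,0,0],[0,-80,0],0.5],
  [[0,0,0],[0,-80,0],0.5],
  [[0,0,0],[0,-80,0],0.5],
])

```text
time_s: 54.72
ee_pos: [384.1, -241.6, 413.2]
ee_rot: [-90.0, 0.2, -35.9]
force: [-0.0, 1.3, 0.0]
gripper_width: 45.4
```

Run:
```python
from cm import *
chmods('scene'); f,z,K,M=load('scene'); P=ptmap(z,K,M); h=cv2.cvtColor(f,cv2.COLOR_BGR2HSV)
rect(P,(h[...,1]<60)&(h[...,2]>60)&(np.hypot(P[...,0]-682,P[...,1])<180),12,30,'lid')
rect(P,(h[...,2]<70)&(np.hypot(P[...,0]-682,P[...,1])<80),45,65,'handle')
s=P[...,:2]@UX-779; t=P[...,:2]@UY-30.1
m=(h[...,2]>90)&(h[...,1]<60)&(s<-100)&(s>-265)&(abs(t)<90)&(P[...,2]<70)&(P[...,2]>40)
A=np.c_[s[m],t[m],np.ones(m.sum())]; print('deck fit',np.linalg.lstsq(A,P[m][:,2],rcond=None)[0].round(3))
cv2.imwrite('pics/fin.png',cv2.resize(f,(800,600))); print(env.state()['force'],env.state()['time_s'])
```

```text
mod x,y [-25.   7.] top 111.0 519 ext [ 56. 201.]
mod x,y [ -5. -62.] top 101.0 32 ext [16. 58.]
lid px [362.5  393.75] n 4498 rect [664.4   9. ] [236.4 258.3] 84.9 zmed 19.7
handle px [362.5   378.125] n 114 rect [685.9  10.1] [94.3 11.8] 85.3 zmed 58.0
deck fit [-1.000e-03  0.000e+00  5.446e+01]
[-0.32433814 -0.46100087 -0.26055197] 54.7667
```

View pics/fin.png

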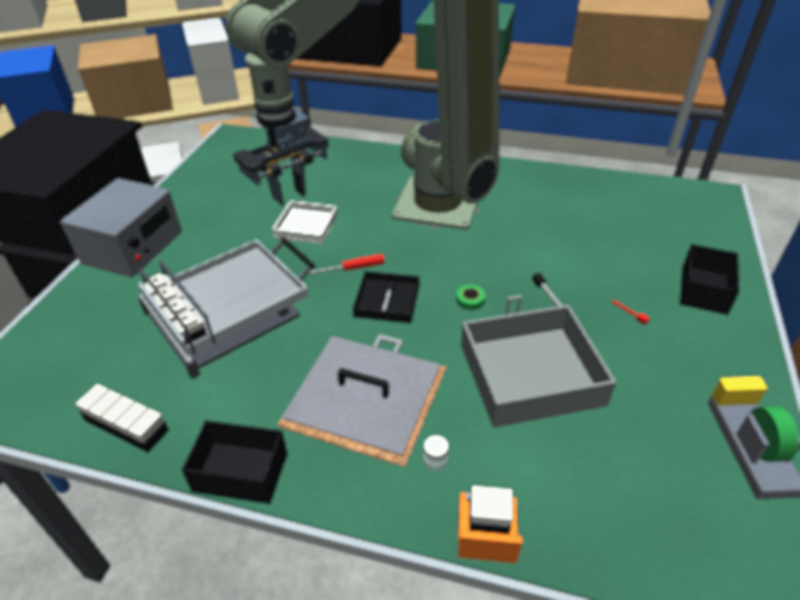

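The final view shows the modules home under the guards (175,305), the deck flat (slope about 0.001), the pin in the tray (387,298), the lid on the mat and the crate empty. The bystanders are in place and the gripper is clear. Handing in.

```bash
python3 -c "
from workcell import env
print(env.job_done())"
```

```text
the job is handed in; nothing more can be done
None
```

The job is done and handed in at about 55 s of robot time; the interface gave no verdict.

- **Pin and lid:** I drew the pin out level and dropped it in the black tray. The lid lies flat on the cork mat, its handle within about 5 mm of the mat's centre.
- **Modules and chute:** All four modules stood on the loading area. I raised the chute in small steps until they started to slide at about 0.29 rad. I held it there until all four were upright against the end wall (x about -32 mm), and about 1.8 s longer, then lowered it and let go.
- **Last checks:** The deck is flat (slope about 0.001) and the modules are still under the guard bars. The pin is in the tray, the crate is empty, and the gripper is clear with force near zero. The screwdriver, tape roll and jar look unmoved in the pictures.
- **Contacts on the way:**
  - The first module met the deck about 4 mm earlier than expected (about 19 N), but stood correctly.
  - Lowering the chute ended in a brief 43 N push of the bar onto its rest through the fingers, which I eased before letting go.

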